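Leak-test a batch of brass fittings

TASK

Put every brass gas fitting that is on the bench into the blue test chamber and shut its lid. Then swing the latch's wire loop over the keeper on the lid, so that its cross bar lies behind the upright lip, and press the red lever down over centre until it stays down. Last, open the air valve fully by turning its T-handle anticlockwise, seen from above, to its stop, and leave everything else on the bench where it is.

Things in the scene. Friction and masses are not known exactly. Their poses are not given: they have to be found in the camera images.
- tester: leak tester, fixed. Origin: on the bench under the chamber's centre; x: from its front (robot's side) to its back, y: left, z: up. All mm in these notes are in this frame unless said otherwise. Base plate 6 high, x -58..58, y -84..84. Blue open-topped chamber, outside x -48..48, y -74..74. Brass valve block to the right, x -8..48, y -156..-104, its top at z 60, stem at x 20, y -130
- chamber_floor (a point): centre of the chamber's flat inner floor, z 12. Inside the chamber measures x -42..42, y -68..68, its rim is at z 60, its walls are 6 thick; there is room for four fittings, two by two, 36 apart in x and 60 in y. Axes as the tester's
- lid (a joint): angle of the aluminium lid (98 x 148 x 10 mm), rad: 0 shut (top face at z 70.5), 1.57 upright; it opens to 2.0. Hinged along y on the chamber's far rim at x 54, z 66. A stiff hinge: it stays where it is left (1.5 N at the tab moves it)
- lid_tab (a point): grip point of the lid's black lift tab, a bar 10 mm wide (along y) and 10 mm thick that juts 38 mm from the lid's front edge in the lid's plane, at y -64. The point is 24 mm out from that edge, 128 mm from the hinge line. Lid upright: the tab points up; lid shut: the point is at x -74, z 65.5. Pinched across y, the tab turns freely between the fingers
- keeper (a point): seat of the loop's cross bar, in the corner behind the keeper's upright lip. Lid shut: x -41.5, y 0, z 81, axes as the tester's. The lip is 26 mm wide along y and 6 mm thick, its top 9.5 mm above this point, its rear face 2.5 mm in front of it; the keeper's flat foot is 2.5 mm below this point and reaches 22 mm behind the lip
- lever_pivot (a point): pivot of the latch lever (axis along y), at x -100, y 0, z 46, on the grey console in front of the chamber (x -155..-48, y -26..26, 18 high). Does not move
- lever (a joint): latch lever, rad: 0 fully raised (points up, leaning 15 degrees to the robot), where it must be or nearly so for the loop to clear the lip; 1.46 dead centre with the loop hooked; 1.66 at its stop, pointing to the robot and 20 degrees below level. Friction holds it (2 N at the grip; up to 6 N while drawing tight); a push from the robot's side raises it
- lever_end (a point): centre of the lever's red grip, 50 mm from the pivot; the grip is 22 long, 26 wide (along y) and 9 mm thick
- loop (a joint): angle of the wire loop relative to the lever, rad, growing as it swings to the lid. The loop's elevation above level, towards the back, is 100 degrees + lever - loop. At 0 it lies back on the lever. Between about 45 and 135 degrees it stays where it is left; flatter, it sinks by its own weight or a light push until its bar rests on the keeper's foot
- loop_bar (a point): middle of the loop's cross bar, a 5 mm wire 44 mm long along y, 81 mm from the loop's pin; the legs at y -22 and 22 give up to 8 mm against a spring of 3.5 N/mm. The pin is on the lever, 16 mm from the lever's pivot in the direction 127 degrees + lever (from x towards z)
- loop_tab (a point): centre of the red pull tab, which juts 31 mm outward from the cross bar in line with the loop, 10 mm wide (along y) and 6 mm thick; this point is 20 mm outside the bar. Pinched across y, the tab turns freely between the fingers
- valve (a joint): valve T-handle, rad, growing anticlockwise seen from above: 0 closed, 9.42 (three half turns) open at its stop. Friction holds it where it is left (2.5 N at the end of the bar)
- valve_hub (a point): centre of the T-handle on the stem's axis, at the height of the bar's centre line, z 98. The hub is 20 mm in diameter; the bar is round, 11 mm thick and 91 mm long over all
- valve_end (a point): on the bar's centre line, 33 mm from the hub, at the end with the red mark; the other end lies opposite
- fitting_a: brass gas fitting standing on its hexagon nut: nut 22 mm across flats (flats face its x axis and every 60 degrees from it), 26 mm across corners, 11 mm high; above that a round body 20 mm in diameter; 36 mm tall in all, 60 g. Origin: centre of the underside; z: up along its axis. It may be absent
- fitting_b: brass gas fitting standing on its hexagon nut: nut 22 mm across flats (flats face its x axis and every 60 degrees from it), 26 mm across corners, 11 mm high; above that a round body 20 mm in diameter; 30 mm tall in all, 60 g. Origin: centre of the underside; z: up along its axis. It may be absent
- fitting_c: brass gas fitting standing on its hexagon nut: nut 22 mm across flats (flats face its x axis and every 60 degrees from it), 26 mm across corners, 11 mm high; above that a round body 20 mm in diameter; 36 mm tall in all, 60 g. Origin: centre of the underside; z: up along its axis. It may be absent
- fitting_d: brass gas fitting standing on its hexagon nut: nut 22 mm across flats (flats face its x axis and every 60 degrees from it), 26 mm across corners, 11 mm high; above that a round body 20 mm in diameter; 30 mm tall in all, 60 g. Origin: centre of the underside; z: up along its axis. It may be absent
- loupe: black eye loupe, a bystander, 34 mm wide, 29 mm high, origin: centre of the underside
- salve_tin: green round tin, a bystander, 65 mm in diameter, 25 mm high, origin: centre of the underside
Things that resemble listed ones, but are neither listed nor needed, are in the scene too. Leave any purple look-alike of the fitting_b alone.

How it is judged:
By the outcome, as a careful person would: the job done as asked, in the order asked, and still so for the second after the job is handed in, with the robot touching nothing.
Of fitting_a, fitting_b, fitting_c, fitting_d only 2 to 4 are there at a start; the rules pass over those that are not, and their reading is None.
At some moment in a run one of fitting_a, fitting_b, fitting_c, fitting_d may be knocked a few centimetres aside while the robot is not near it.
Once in a run the grip may slacken for a moment while it holds something.
It also fails if it takes over 210 s, if anything falls off the work surface, if the arm or the gripper's body presses on something with over 40 N, if the wrist force passes 120 N, or if a joint passes its speed limit or range.

ROBOT

A 7-joint arm with a two-finger parallel gripper is mounted at the origin on a cart in front of the work surface, level with it; the furniture and walls round the work are solid. World frame = base frame: x ahead of the robot, y to its left, z up, the work surface at z = 0. Lengths are in m, angles in rad, forces in N, time in s.
With the tool pointing down it reaches from about 0.425 to 0.95 m from the base axis. Payload 4.7 kg.
Tool frame: the origin (TCP) lies midway between the tips of the shut fingers; the grasp point (between the pads) lies r.hold_point_z behind it (r.hold_point_z is the distance from the TCP to the grasp point, in m); z points along the fingers, y is the line along which they close (so a half turn about z gives the same grasp; the last joint's range is limited). The gripper opens to 85 mm and grips with 20 to 120 N. Pads are 22 mm wide; open, the fingers measure 114 mm over their backs; the gripper's body (76 mm by 85 mm) begins 54 mm behind the grasp point. The pads swing forward as they close: fully open they stand 13 mm farther back than shut.
Start: joints at [1.139, 0.469, -0.049, 1.532, 0.024, 1.141, -0.082], TCP at [0.265, -0.621, 0.231] pointing down, gripper open.
Joint ranges: [-2.59, 2.59], [-0.33, 1.99], [-1.39, 1.29], [0.1, 2.45], [-1.04, 4.18], [0.21, 1.99], [-2.66, 2.66]. Speed limits (rad/s): [2.57, 2.57, 3.14, 3.14, 3.14, 3.14, 3.14].

INTERFACE

Orientations are given as a unit quaternion [x, y, z, w].
In Python, from station import r gives the robot as it stands. The module is installed in compiled form; this text tells all that it offers.
- The arm moves only by the tool servo_tool, never from a script. Its argument "series" is one flat list of numbers, 5 for each row, row after row: the gripper command: -1 is fully open, 1 is shut, values between are in proportion, then the shift along the tool's x, y, z in mm, then the turn about the tool's z in degrees. A call has 1 to 12 rows; each row is the pose to reach, as a shift and turn from the pose commanded when the call began, along the tool's axes at that moment; what a row does not reach only later rows make up. A row lasts 1/10 s, in which the tool goes at most 50 mm and 8.59 degrees, less where a joint would pass 70% of its speed; a pose out of reach is approached as far as the arm can. A call with a gripper value outside its range is refused whole. The fingers move at their own pace and stop on an object; "grip_force" is the grip in N (left out, the last holds). Time passes only in rows, so rows that repeat a pose let the fingers close. It gives the time, the measured TCP pose, the force, the opening and the grip force at its end, in the units of the state.
- r.observe(): the state, without advancing time (a new reading comes with each control period).
- r.camera(name): name is "scene" or "top" or "wrist"; returns the picture (480x640x3 uint8, red, green, blue); there is no depth.
- r.camera_model(name): a dict with "fx", "fy", "cx", "cy" (pixels), "rvec" (rotation vector, rad) and "tvec" (3), from world to camera coordinates, as OpenCV has them; the wrist camera has in their place "mount" (4x4, takes a point from camera to tool coordinates, whose origin is the TCP and whose axes are the flange's). Camera axes: x right, y down, z forward; pixel columns grow to the right and rows downward; lengths in m; the calibration is good to about 2 mm. A picture is of the moment at which its call begins: read the wrist's pose just before it. camera_model takes no time and is no camera call.
- r.sign_off(): hands the job in; it is judged then, once.
The state is a dict: "time_s": time; "q": joint angles; "dq": joint speeds; "joint_efforts": joint torques, N m; "position": TCP position; "eef_rot": TCP orientation; "ft_force": force on the tool from outside, world axes, zero at the start; "moment": the same for the moment, N m; "opening": opening from 0.0 (shut) to 1.0 (fully open); "grip_force": force on a finger pad.
Only numpy, scipy, OpenCV 4.12 (cv2) and the standard library are available. Lean on these libraries where they do the work, as an engineer would, in place of code of your own. Each camera call takes 0.05 s, during which the arm holds its last target. There are 200 camera calls.

## Working session

There is one attempt and no reset: what is moved stays moved. The work goes in short steps, Python scripts to look and compute and a tool call to move; the robot and the scene stay as the last step left them, time stands still between calls to the robot, and variables do not carry over. Pictures are saved under pics/ and viewed, at most 14 in all, crops included, and the job is handed in when it is done.

Besides the shell and the picture viewer there is one more tool, called by a JSON object that holds its "op" and its "data". servo_tool: Moves the arm, as the interface text tells. Its arguments: {"type":"object","properties":{"series":{"type":"array"},"grip_force":{"type":"number"}},"required":["series"]}

```bash
mkdir -p pics
cat > h.py <<'E'
import numpy as np, cv2
from scipy.spatial.transform import Rotation as R
from station import r
def cam(name):
    m=r.camera_model(name); K=np.array([[m['fx'],0,m['cx']],[0,m['fy'],m['cy']],[0,0,1.]])
    if 'mount' in m:
        o=r.observe(); T=np.eye(4); T[:3,:3]=R.from_quat(o['eef_rot']).as_matrix(); T[:3,3]=o['position']
        C=T@np.array(m['mount']); Rw=C[:3,:3]; c=C[:3,3]
    else:
        Rc=R.from_rotvec(np.ravel(m['rvec'])).as_matrix(); Rw=Rc.T; c=-Rc.T@np.ravel(m['tvec'])
    return K,Rw,c
def px2w(cm,u,v,z):
    K,Rw,c=cm; d=Rw@np.linalg.inv(K)@np.array([u,v,1.]); return c+d*(z-c[2])/d[2]
def w2px(cm,p):
    K,Rw,c=cm; q=K@(Rw.T@(np.array(p)-c)); return q[:2]/q[2]
def snap(name,fn):
    cm=cam(name); im=r.camera(name); cv2.imwrite('pics/'+fn+'.png',im[:,:,::-1]); np.savez('pics/'+fn+'.npz',K=cm[0],R=cm[1],c=cm[2]); return im,cm
def load(fn):
    d=np.load('pics/'+fn+'.npz'); return d['K'],d['R'],d['c']
E
python3 - <<'E'
from h import *
for n in('top','scene'):
    im,cm=snap(n,n+'0'); print(n,cm[2],cm[1][:,2],cm[0][0,0])
o=r.observe(); print(o, r.hold_point_z); print(r.camera_model('wrist'))
E
```

```text
top [ 0.43379386 -0.12685852  1.18282547] [ 0.10804897  0.02099498 -0.99392386] 592.4337992784438
scene [0.08596331 0.43940676 0.80898105] [ 0.45998218 -0.57801871 -0.67402579] 516.1053772404686
{'time_s': 0.1, 'q': array([ 1.13907167,  0.46940825, -0.04859979,  1.53354877,  0.02411658,
        1.14097153, -0.08230622]), 'dq': array([ 0.00109432, -0.00303084,  0.00075623, -0.00318486,  0.00017932,
       -0.00150106,  0.00122573]), 'joint_efforts': array([ 1.20912751e-03, -5.11515677e+01, -4.66418476e-02, -2.38390231e+01,
        1.08132191e-02,  4.39794137e-03,  2.53766160e-05]), 'position': array([ 0.26442743, -0.6205025 ,  0.23034524]), 'eef_rot': array([ 9.79781291e-01,  2.00069630e-01, -2.09792400e-04, -8.49326968e-04]), 'ft_force': array([ 0.74824758, -0.34576951, -0.05682557]), 'moment': array([-0.05493244,  0.00996052, -0.02056379]), 'grip_force': 0.0, 'opening': 0.9968760474144566} 0.0187
{'fx': 406.21384920763694, 'fy': 406.21384920763694, 'cx': 322.7228460443802, 'cy': 236.01092829781638, 'mount': array([[ 7.55883113e-05, -9.60137985e-01, -2.79526464e-01,
         7.19333177e-02],
       [ 9.99999883e-01,  2.06291429e-04, -4.38169371e-04,
        -9.16859945e-05],
       [ 4.78366970e-04, -2.79526398e-01,  9.60137888e-01,
        -1.42832071e-01],
       [ 0.00000000e+00,  0.00000000e+00,  0.00000000e+00,
         1.00000000e+00]])}
```

View pics/top0.png

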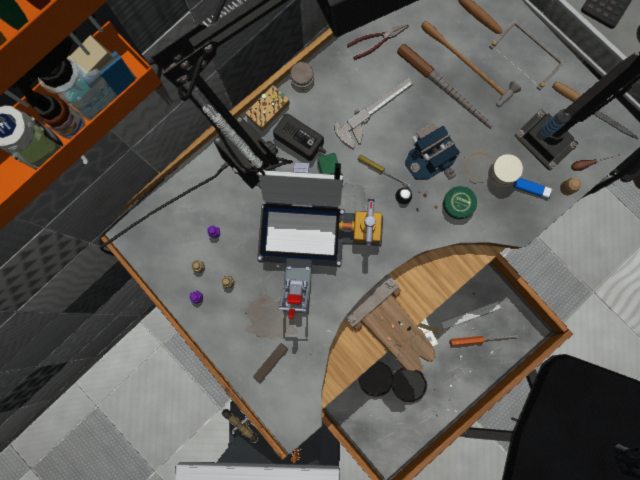

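View pics/scene0.png

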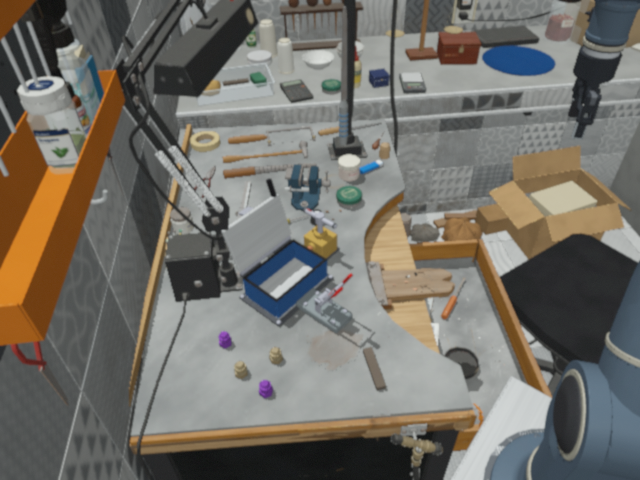

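Candidates for brass fittings in the top view: brass at (198,266) and (228,283). The purple look-alikes are at (214,232) and (196,297), and the small loupe or other items lie at the right. I choose the two brass ones and check them close up.

Run:
```python
from h import *
im=cv2.imread('pics/top0.png'); 
a=cv2.resize(im[160:360,170:400],None,fx=3.4,fy=3,interpolation=cv2.INTER_CUBIC); a=cv2.resize(im[160:350,170:420],(790,600),interpolation=cv2.INTER_CUBIC)
cv2.imwrite('pics/c1.png',a)
im=cv2.imread('pics/scene0.png')
cv2.imwrite('pics/c2.png',cv2.resize(im[180:410,190:400],(548,600),interpolation=cv2.INTER_CUBIC))
cm=load('top0')
for u,v in((198,266),(228,283),(214,232),(196,297),(0,0),(640,0),(0,480),(640,480),(295,310)): print(u,v,px2w(cm,u,v,0.0).round(3))
```

```text
198 266 [0.537 0.132 0.   ]
228 283 [0.504 0.071 0.   ]
214 232 [0.606 0.103 0.   ]
196 297 [0.474 0.134 0.   ]
0 0 [1.097 0.58  0.   ]
640 0 [ 1.11  -0.769  0.   ]
0 480 [0.111 0.502 0.   ]
640 480 [ 0.142 -0.732  0.   ]
295 310 [ 0.452 -0.065  0.   ]
```

View pics/c1.png

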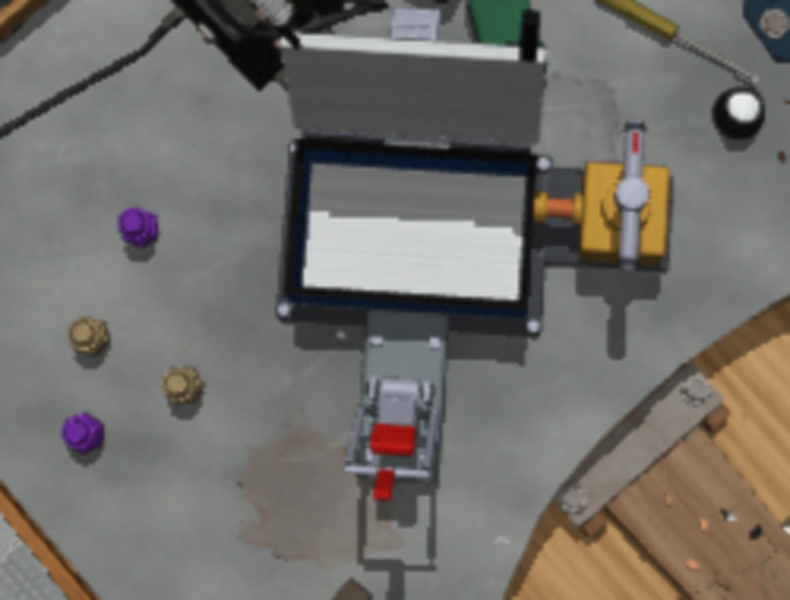

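View pics/c2.png

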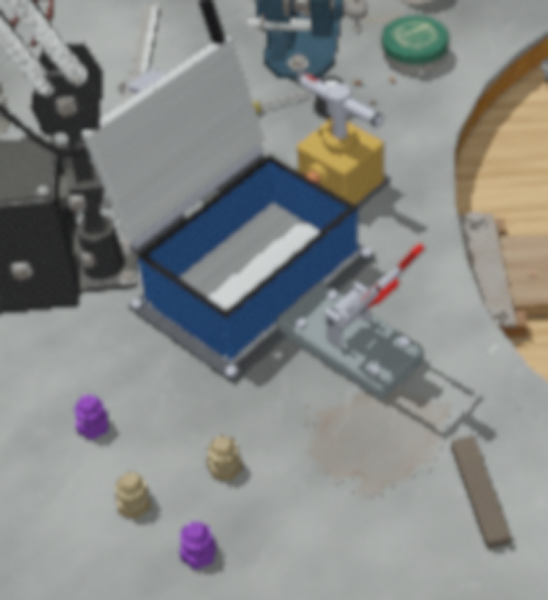

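Run:
```python
from h import *
from scipy.optimize import least_squares
cm=load('top0'); cs=load('scene0')
f=lambda u,v:(u/3.16+170,v/3.158+160)
g=lambda u,v:(u/2.61+190,v/2.609+180)
P=[(48,74,60,291,140),(48,-74,60,540,153),(-48,-74,60,527,320),(-48,74,60,284,302),(48,-104,60,586,163),(48,-156,60,669,167),(-8,-156,60,668,262),(20,-130,98,631,193)]
S=[(48,74,60,140,253),(48,-74,60,268,158),(-48,-74,60,357,208),(-48,74,60,228,318),(20,-130,98,340,92)]
def res(p):
    c,s=np.cos(p[2]),np.sin(p[2]); o=[]
    for L,cc,h in((P,cm,f),(S,cs,g)):
        for x,y,z,u,v in L:
            x/=1e3;y/=1e3;z/=1e3
            o+=list(w2px(cc,[p[0]+c*x-s*y,p[1]+s*x+c*y,z])-h(u,v))
    return np.array(o)
q=least_squares(res,[.58,-.06,0],loss='soft_l1').x; print(q,np.degrees(q[2])); print(res(q).reshape(-1,2).round(1).tolist())
np.save('tester.npy',q)
for uv,sv in (((88,333),(131,480)),((182,383),(224,443))):
    # triangulate the top center
    A=[]
    for cc,(u,v) in ((cm,f(*uv)),(cs,g(*sv))):
        d=cc[1]@np.linalg.inv(cc[0])@[u,v,1]; d/=np.linalg.norm(d); A.append((np.eye(3)-np.outer(d,d),cc[2]))
    print(np.linalg.solve(A[0][0]+A[1][0],A[0][0]@A[0][1]+A[1][0]@A[1][1]), px2w(cm,*f(*uv),.033),px2w(cs,*g(*sv),.033))
o=r.observe(); print(R.from_quat(o['eef_rot']).as_matrix().round(3))
```

```text
[ 0.60000887 -0.07395535 -0.04510361] -2.5842462530770542
[[1.2, 0.9], [-0.9, 1.5], [0.1, -1.8], [-0.3, -1.0], [0.1, -0.7], [1.0, -0.3], [-0.3, -1.5], [0.1, 1.8], [-1.2, 1.6], [0.9, -1.3], [1.1, -0.2], [-0.2, 0.6], [-0.0, 2.7]]
[0.53549549 0.12723027 0.0246836 ] [0.53491796 0.12553151 0.033     ] [0.53055779 0.13043903 0.033     ]
[0.50508573 0.0670073  0.02534689] [0.5050368  0.06604506 0.033     ] [0.500535   0.07037523 0.033     ]
[[ 0.92   0.392 -0.001]
 [ 0.392 -0.92   0.002]
 [-0.    -0.002 -1.   ]]
```

```bash
cat >> h.py <<'E'
def mv(p,ang=None):
    o=r.observe(); M=R.from_quat(o['eef_rot']).as_matrix(); a=np.degrees(np.arctan2(M[1,0],M[0,0]))
    s=M.T@(np.array(p)-o['position'])*1e3
    t=0 if ang is None else (a-ang+180)%360-180
    print('shift',s.round(1),'turn',round(t,1),'ang',round(a,1),'pos',o['position'].round(4))
def t2w(x,y,z):
    q=np.load('tester.npy'); c,s=np.cos(q[2]),np.sin(q[2]); x,y,z=x/1e3,y/1e3,z/1e3
    return np.array([q[0]+c*x-s*y,q[1]+s*x+c*y,z])
E
python3 -c "
from h import *
mv([.52,.1,.25],87.4)"
```

```text
shift [ 517.6 -562.7  -18.7] turn -64.3 ang 23.1 pos [ 0.2644 -0.6205  0.2303]
```

{"op": "servo_tool", "data": {"series": [0, 518, -563, -20, -64, 0, 518, -563, -20, -64, 0, 518, -563, -20, -64, 0, 518, -563, -20, -64, 0, 518, -563, -20, -64, 0, 518, -563, -20, -64, 0, 518, -563, -20, -64, 0, 518, -563, -20, -64, 0, 518, -563, -20, -64, 0, 518, -563, -20, -64, 0, 518, -563, -20, -64, 0, 518, -563, -20, -64], "grip_force": 40}}

```text
time_s: 1.3
position: [0.4652, -0.0539, 0.2471]
eef_rot: [0.725, 0.689, -0.0, 0.0]
ft_force: [0.9, 0.1, -1.3]
opening: 0.5
grip_force: 0.0
```

```bash
python3 -c "
from h import *
mv([.52,.1,.20],87.4)"
```

```text
shift [156.6  46.8  47. ] turn -0.3 ang 87.1 pos [ 0.4652 -0.0539  0.2471]
```

{"op": "servo_tool", "data": {"series": [0, 157, 47, 47, 0, 0, 157, 47, 47, 0, 0, 157, 47, 47, 0, 0, 157, 47, 47, 0, 0, 157, 47, 47, 0, 0, 157, 47, 47, 0]}}

```text
time_s: 1.9
position: [0.5198, 0.0983, 0.1995]
eef_rot: [0.725, 0.689, -0.001, -0.0]
ft_force: [-0.5, -0.1, -0.0]
opening: 0.498
grip_force: 0.0
```

```bash
python3 -c "
from h import *
im,cm=snap('wrist','w1'); mv([.52,.1,.20],87.4)
for p in ([.5355,.127,.025],[.505,.067,.025]): print(w2px(cm,p))"
```

```text
shift [ 2.6 -0.1 -0.2] turn -0.4 ang 87.0 pos [0.5199 0.0974 0.1998]
[340.32808832 173.92518601]
[306.01388554 248.96011291]
```

View pics/w1.png

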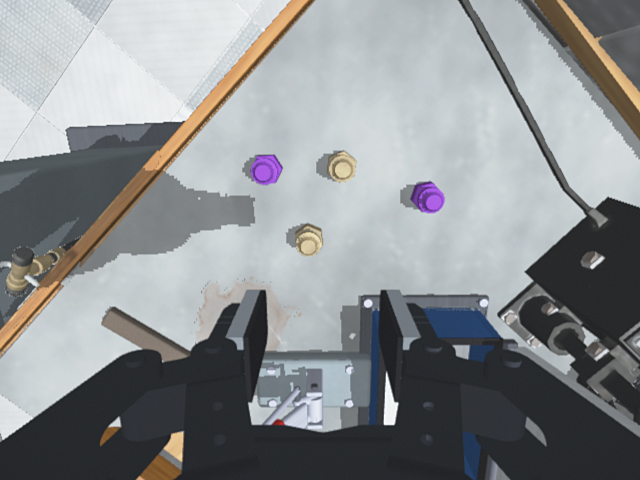

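The wrist view shows brass fittings with top discs at (342,172) and (308,244). The purple ones are at (265,170) and (430,200), and the positions match my estimate.

```bash
python3 -c "
from h import *
cm=load('w1')
for u,v in((342,173),(308,245)): print(px2w(cm,u,v,.03),px2w(cm,u,v,.036))
p=px2w(cm,308,245,.033);p[2]=.06; mv(p,87.4);p[2]=.012; mv(p,87.4)"
```

```text
[0.53662906 0.12831701 0.03      ] [0.53639133 0.12911474 0.036     ]
[0.50711032 0.07189068 0.03      ] [0.50743974 0.07377255 0.036     ]
shift [-25.  -11.3 139.8] turn -0.4 ang 87.0 pos [0.5199 0.0974 0.1998]
shift [-25.  -11.2 187.8] turn -0.4 ang 87.0 pos [0.5199 0.0974 0.1998]
```

{"op": "servo_tool", "data": {"series": [0, -26, -12, 50, 0, 0, -26, -12, 100, 0, 0, -26, -12, 140, 0, 0, -26, -12, 165, 0, 0, -26, -12, 188, 0, 0, -26, -12, 188, 0, 0.8, -26, -12, 188, 0, 0.8, -26, -12, 188, 0, 0.8, -26, -12, 188, 0, 0.8, -26, -12, 188, 0, 0.8, -26, -12, 188, 0], "grip_force": 40}}

```text
time_s: 3.05
position: [0.5079, 0.073, 0.0134]
eef_rot: [0.725, 0.689, 0.001, 0.001]
ft_force: [-0.3, -1.3, 7.2]
opening: 0.208
grip_force: 39.6
```

{"op": "servo_tool", "data": {"series": [1, 0, 0, 0, 0, 1, 0, 0, 0, 0, 1, 0, 0, -20, 0, 1, 0, 0, -60, 0, 1, 0, 0, -110, 0, 1, 0, 0, -110, 0]}}

```text
time_s: 3.65
position: [0.5112, 0.075, 0.1282]
eef_rot: [0.725, 0.689, 0.005, 0.004]
ft_force: [1.5, 1.2, -0.5]
opening: 0.21
grip_force: 39.5
```

```bash
python3 -c "
from h import *
print(r.observe()['opening']); mv(t2w(-8,34,120),87.4); mv(t2w(-8,34,26),87.4);snap('wrist','w2')"
```

```text
0.2104246481809797
shift [-110.3   88.     9. ] turn -0.3 ang 87.1 pos [0.5112 0.075  0.1282]
shift [-110.5   86.8  103. ] turn -0.3 ang 87.1 pos [0.5112 0.075  0.1282]
```

View pics/w2.png

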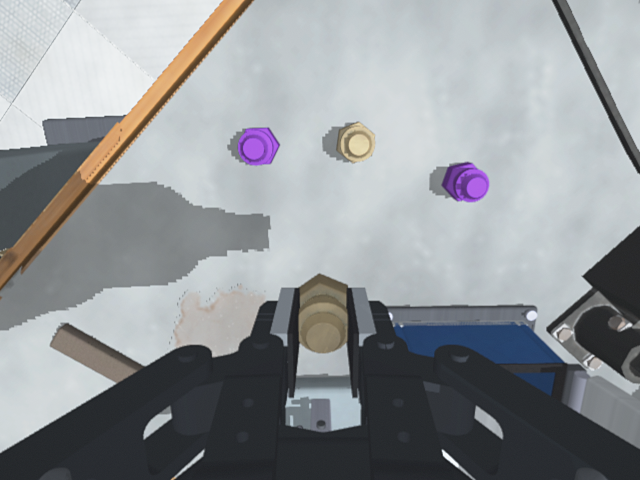

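The wrist view shows the fitting held upright between the pads at (322,320). The other brass one is still at (357,142).

{"op": "servo_tool", "data": {"series": [1, -30, 24, 0, 0, 1, -60, 48, 0, 0, 1, -90, 71, 0, 0, 1, -110, 87, 0, 0, 1, -110, 87, 0, 0, 1, -110, 87, 30, 0, 1, -110, 87, 60, 0, 1, -110, 87, 85, 0]}}

```text
time_s: 4.5
position: [0.5862, -0.0402, 0.0346]
eef_rot: [0.725, 0.689, -0.001, -0.001]
ft_force: [0.4, -0.5, -1.4]
opening: 0.208
grip_force: 39.5
```

```bash
python3 -c "
from h import *
print(r.observe()['opening']); mv(t2w(-8,34,26),87.4)"
```

```text
0.2076909287631965
shift [0.9 7.3 8.6] turn -0.3 ang 87.1 pos [ 0.5862 -0.0402  0.0346]
```

{"op": "servo_tool", "data": {"series": [1, 0, 8, 0, 0, 1, 0, 8, 5, 0, 1, 0, 8, 10, 0, 1, 0, 8, 10, 0, 0.2, 0, 8, 10, 0, 0.2, 0, 8, 10, 0, 0.2, 0, 8, 10, 0, 0.2, 0, 8, -20, 0, 0.2, 0, 8, -60, 0, 0.2, 0, 8, -110, 0, 0.2, 0, 8, -110, 0]}}

```text
time_s: 5.6
position: [0.6008, -0.0405, 0.1544]
eef_rot: [0.725, 0.689, 0.005, 0.005]
ft_force: [-0.0, -0.4, 1.1]
opening: 0.398
grip_force: 0.0
```

```bash
python3 -c "
from h import *
im,cm=snap('wrist','w3');mv([.5365,.1285,.13],87.4);mv([.5365,.1285,.012],87.4)
print([w2px(cm,t2w(x,y,60)).round(0) for x,y in((48,74),(-48,74),(48,-74),(-48,-74))],w2px(cm,[.5365,.1285,.033]))"
```

```text
shift [166.1 -71.   20.5] turn -0.3 ang 87.1 pos [ 0.5987 -0.041   0.1512]
shift [166.2 -72.  138.5] turn -0.3 ang 87.1 pos [ 0.5987 -0.041   0.1512]
[array([402., 173.]), array([237., 174.]), array([392., 389.]), array([251., 391.])] [187.71674742 -57.64607425]
```

View pics/w3.png

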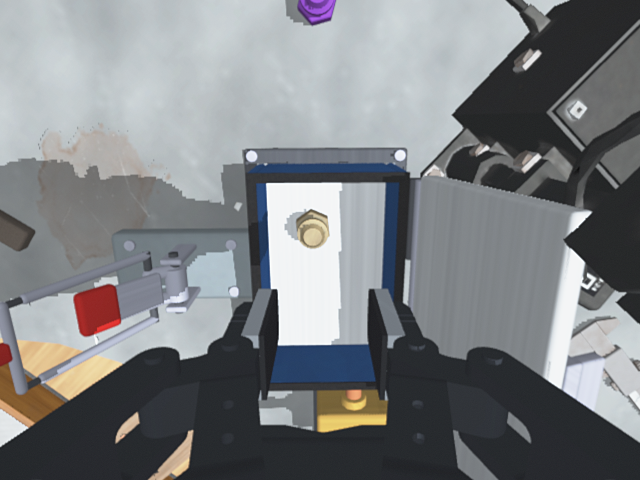

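The wrist view shows fitting 1 standing in the chamber at (313,232). Next is the second one.

{"op": "servo_tool", "data": {"series": [0.1, 50, -20, 10, 0, 0.1, 90, -40, 20, 0, 0.1, 130, -60, 20, 0, 0.1, 166, -71, 20, 0, 0.1, 166, -71, 20, 0, 0.1, 166, -71, 20, 0, 0.1, 166, -71, 20, 0]}}

```text
time_s: 6.35
position: [0.5338, 0.1264, 0.1262]
eef_rot: [0.726, 0.688, -0.001, 0.0]
ft_force: [0.1, -1.3, -0.1]
opening: 0.451
grip_force: 0.0
```

```bash
python3 -c "
from h import *
im,cm=snap('wrist','w4');mv([.5365,.1285,.012],87.4)
print(w2px(cm,[.5365,.1285,.033]),w2px(cm,[.5365,.1285,.006]))
im=im.astype(int); m=(im[:,:,0]-im[:,:,2]>25)&(im[:,:,1]-im[:,:,2]>10); m[:, :200]=0;m[:,450:]=0;m[320:]=0
n,l,s,c=cv2.connectedComponentsWithStats(m.astype(np.uint8)); print([(s[i],c[i].round(0)) for i in range(1,n) if s[i][4]>80])"
```

```text
shift [  2.6   2.5 114.3] turn -0.5 ang 86.9 pos [0.5339 0.1262 0.1264]
[326.01022769 236.86852001] [325.72576218 225.468113  ]
[(array([ 200,    0,  109,  125, 3282], dtype=int32), array([247.,  54.])), (array([ 310,  203,   35,   42, 1084], dtype=int32), array([327., 224.]))]
```

{"op": "servo_tool", "data": {"series": [0.1, 2, 2, 40, 0, 0.1, 2, 2, 80, 0, 0.1, 2, 2, 100, 0, 0.1, 2, 2, 114, 0, 0.1, 2, 2, 114, 0, 0.8, 2, 2, 114, 0, 0.8, 2, 2, 114, 0, 0.8, 2, 2, 114, 0, 0.8, 2, 2, 114, 0, 0.8, 2, 2, 114, 0, 1, 2, 2, 114, 0]}}

```text
time_s: 7.5
position: [0.5366, 0.13, 0.014]
eef_rot: [0.725, 0.689, 0.001, 0.001]
ft_force: [-0.9, -0.3, 6.6]
opening: 0.206
grip_force: 39.5
```

{"op": "servo_tool", "data": {"series": [1, 0, 0, 0, 0, 1, 0, 0, -25, 0, 1, 0, 0, -60, 0, 1, 0, 0, -100, 0, 1, 0, 0, -115, 0, 1, 0, 0, -115, 0, 1, 0, 0, -115, 0]}}

```text
time_s: 8.2
position: [0.535, 0.1293, 0.127]
eef_rot: [0.725, 0.689, -0.001, -0.0]
ft_force: [0.6, -0.7, -0.1]
opening: 0.21
grip_force: 39.4
```

```bash
python3 -c "
from h import *
print(r.observe()['opening']); mv(t2w(-4,-30,127),87.4); mv(t2w(-4,-30,27),87.4)"
```

```text
0.21029967969251903
shift [-2.297e+02  7.150e+01  1.000e-01] turn -0.3 ang 87.1 pos [0.535  0.1293 0.127 ]
shift [-229.6   71.6  100.1] turn -0.3 ang 87.1 pos [0.535  0.1293 0.127 ]
```

{"op": "servo_tool", "data": {"series": [1, -45, 14, -10, 0, 1, -90, 28, -10, 0, 1, -135, 42, -10, 0, 1, -180, 56, -10, 0, 1, -215, 67, -5, 0, 1, -230, 72, 0, 0, 1, -230, 72, 0, 0, 1, -230, 72, 0, 0]}}

```text
time_s: 9.0
position: [0.5949, -0.1012, 0.1267]
eef_rot: [0.724, 0.69, -0.0, -0.002]
ft_force: [-0.3, 0.7, 0.1]
opening: 0.208
grip_force: 39.4
```

```bash
python3 -c "
from h import *
print(r.observe()['opening'],r.observe()['grip_force']); mv(t2w(-4,-30,27),87.4)
im,cm=snap('wrist','w5')
print([w2px(cm,t2w(x,y,60)).round(0) for x,y in((48,74),(-48,74),(48,-74),(-48,-74))])"
```

```text
0.2082636519912253 39.441846044358044
shift [-2.8  0.1 99.7] turn -0.2 ang 87.2 pos [ 0.5949 -0.1012  0.1267]
[array([430.,  52.]), array([228.,  53.]), array([412., 331.]), array([245., 332.])]
```

View pics/w5.png

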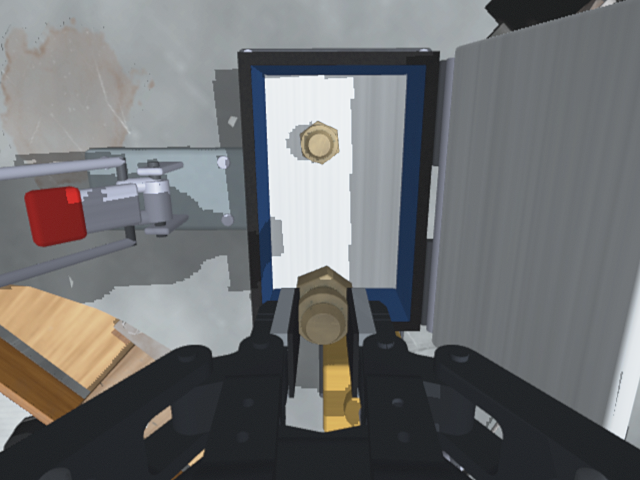

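The wrist view shows the rim corners about 8 px right of prediction, so the tester is about 4 mm further in x. Fitting 1 stands at (320,143) and fitting 2 is held.

{"op": "servo_tool", "data": {"series": [1, -3, 4, 30, 0, 1, -3, 4, 60, 0, 1, -3, 4, 85, 0, 1, -3, 4, 95, 0, 1, -3, 4, 100, 0, 1, -3, 4, 101, 0, 0.2, -3, 4, 101, 0, 0.2, -3, 4, 101, 0, 0.2, -3, 4, 101, 0, 0.2, -3, 4, 70, 0, 0.2, -3, 4, 30, 0, 0.2, -3, 4, -20, 0]}}

```text
time_s: 10.25
position: [0.5986, -0.1067, 0.1483]
eef_rot: [0.725, 0.689, -0.001, -0.001]
ft_force: [1.0, -0.9, -0.6]
opening: 0.399
grip_force: 0.0
```

{"op": "servo_tool", "data": {"series": [0.2, 40, 0, -40, 0, 0.2, 40, 0, -40, 0, 0.2, 40, 0, -40, 0, 0.2, 40, 0, -40, 0, 0.2, 40, 0, -40, 0]}}

```text
time_s: 10.75
position: [0.6008, -0.0683, 0.1862]
eef_rot: [0.726, 0.688, -0.001, -0.001]
ft_force: [-0.2, 0.1, -0.3]
opening: 0.398
grip_force: 0.0
```

```bash
python3 -c "
from h import *
im,cm=snap('wrist','w6'); snap('top','top1'); im,cs=snap('scene','scene1'); print(r.observe()['position'])
print([w2px(cm,t2w(x,y,60)).round(0) for x,y in((48,74),(-48,74),(48,-74),(-48,-74))])"
python3 -c "
import cv2,numpy as np
a=cv2.imread('pics/w6.png'); b=cv2.imread('pics/scene1.png'); c=cv2.imread('pics/top1.png')
A=cv2.resize(a,(533,400)); B=cv2.resize(b[180:320,210:400],None,fx=1.95,fy=1.95); C=cv2.resize(c[160:350,180:400],None,fx=1.2,fy=1.2)
o=np.zeros((600,800,3),np.uint8); o[:400,:533]=A; o[:C.shape[0],533:533+C.shape[1]]=C; o[600-198:,:370]=B[-198:,:370]
cv2.imwrite('pics/m6.png',o)"
```

```text
[ 0.60126712 -0.06765135  0.18671412]
[array([396., 122.]), array([245., 124.]), array([387., 330.]), array([258., 331.])]
```

View pics/m6.png

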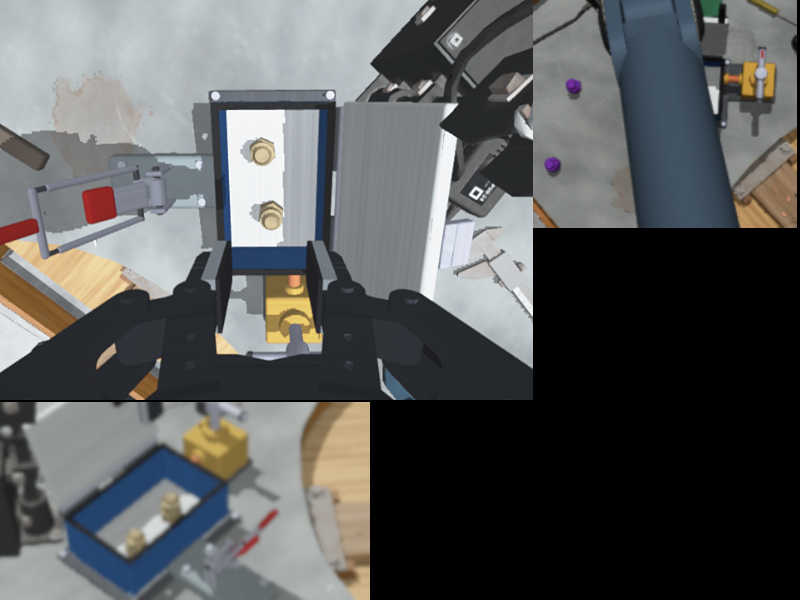

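Both fittings stand in the chamber, at (262,152) and (270,215) in the mosaic. Now I estimate the lid angle from the tab.

Run:
```python
from h import *
q=np.load('tester.npy'); print(q); q[0]+=.003; np.save('tester.npy',q)
cm=load('top0'); cs=load('scene0')
f=lambda u,v:np.round((u/3.16+170,v/3.158+160),1)
print('obs tip',f(531,10),'base',f(529,62),'lid front edge left',f(283,38))
print('scene obs base',221/2.61+190,42/2.609+180)
for th in np.arange(1.5,2.01,.05):
    P=lambda rr,y:t2w(54+(-rr)*np.cos(th),y,66+rr*np.sin(th))
    print(round(th,2),w2px(cm,P(142,-64)).round(0),w2px(cm,P(104,-64)).round(0),w2px(cm,P(104,74)).round(0),'scene',w2px(cs,P(104,-64)).round(0),w2px(cs,P(142,-64)).round(0),w2px(cs,P(104,74)).round(0))
a=cv2.imread('pics/scene0.png')[150:290,200:320]; cv2.imwrite('pics/tab.png',cv2.resize(a,None,fx=4.2,fy=4.2,interpolation=cv2.INTER_CUBIC))
```

```text
[ 0.60000887 -0.07395535 -0.04510361]
obs tip [338.  163.2] base [337.4 179.6] lid front edge left [259.6 172. ]
scene obs base 274.67432950191574 196.09812188578
1.5 [336. 194.] [336. 197.] [257. 192.] scene [286. 201.] [286. 186.] [234. 237.]
1.55 [336. 190.] [336. 194.] [257. 189.] scene [284. 200.] [283. 185.] [232. 236.]
1.6 [337. 186.] [336. 191.] [257. 186.] scene [283. 199.] [281. 183.] [231. 235.]
1.65 [337. 181.] [336. 188.] [257. 183.] scene [281. 198.] [278. 182.] [229. 234.]
1.7 [337. 177.] [336. 185.] [258. 181.] scene [279. 197.] [276. 181.] [227. 233.]
1.75 [337. 174.] [337. 183.] [258. 178.] scene [277. 196.] [273. 180.] [225. 232.]
1.8 [337. 170.] [337. 180.] [258. 175.] scene [275. 196.] [271. 179.] [223. 231.]
1.85 [338. 166.] [337. 177.] [258. 173.] scene [274. 195.] [268. 179.] [222. 231.]
1.9 [338. 162.] [337. 175.] [259. 170.] scene [272. 195.] [266. 178.] [220. 230.]
1.95 [338. 159.] [337. 172.] [259. 168.] scene [270. 195.] [264. 178.] [218. 230.]
2.0 [338. 156.] [337. 170.] [259. 165.] scene [269. 195.] [262. 178.] [217. 229.]
```

View pics/tab.png

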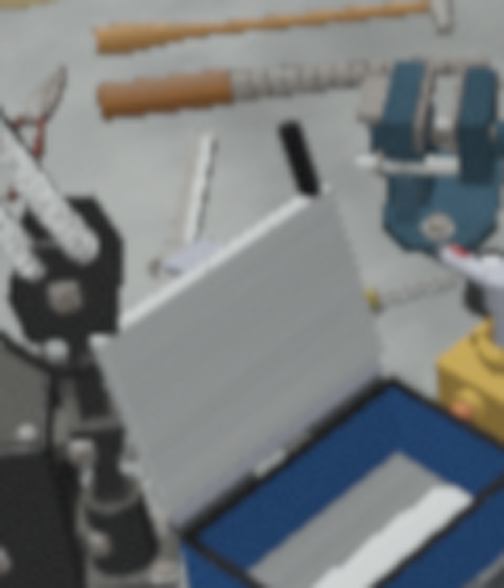

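```bash
python3 -c "
from h import *
mv(t2w(88,-64,270),-2.6)"
```

```text
shift [-69.6  90.3 -83.5] turn 89.6 ang 87.0 pos [ 0.6013 -0.0677  0.1867]
```

{"op": "servo_tool", "data": {"series": [0.2, 0, 0, -40, 8, 0.2, 0, 0, -84, 16, 0.2, -20, 20, -84, 25, 0.2, -40, 40, -84, 33, 0.2, -60, 60, -84, 42, 0.2, -70, 80, -84, 50, 0.2, -70, 90, -84, 59, 0.2, -70, 90, -84, 67, 0.2, -70, 90, -84, 76, 0.2, -70, 90, -84, 84, 0.2, -70, 90, -84, 89.6, 0.2, -70, 90, -84, 89.6]}}

```text
time_s: 12.1
position: [0.688, -0.1415, 0.2711]
eef_rot: [1.0, -0.022, -0.001, 0.0]
ft_force: [-0.0, -0.3, -0.3]
opening: 0.397
grip_force: 0.0
```

```bash
python3 -c "
from h import *
im,cm=snap('wrist','w7');mv(t2w(88,-64,175),-2.6)
th=1.83
for rr,y in((142,-69),(142,-59),(104,-64),(132,-64),(104,-74),(104,0)): print(rr,y,w2px(cm,t2w(54-rr*np.cos(th),y,66+rr*np.sin(th))).round(0))"
```

```text
shift [ 0.2  0.5 96.2] turn 0.2 ang -2.4 pos [ 0.688  -0.1414  0.2712]
142 -69 [334. 250.]
142 -59 [315. 250.]
104 -64 [324. 246.]
132 -64 [324. 249.]
104 -74 [340. 246.]
104 0 [224. 246.]
```

View pics/w7.png

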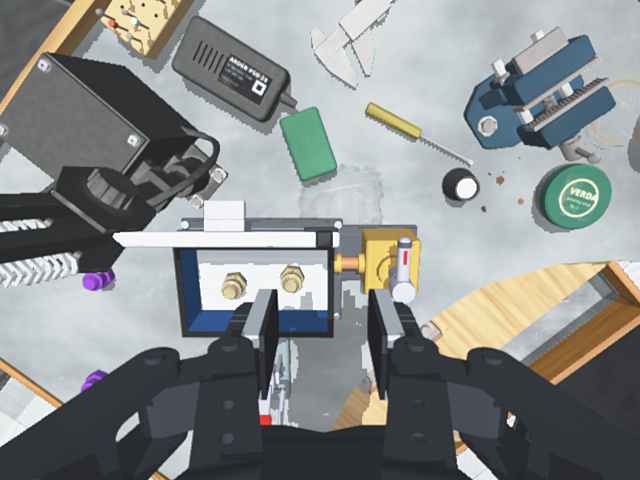

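The tab's end is at (324,239), about 6 mm further back than predicted, so the lid is at about 1.87 rad. I go down and pinch it.

{"op": "servo_tool", "data": {"series": [0.2, 6, 0, 30, 0, 0.2, 6, 0, 60, 0, 0.2, 6, 0, 85, 0, 0.2, 6, 0, 97, 0, 0.2, 6, 0, 97, 0, 0.9, 6, 0, 97, 0, 0.9, 6, 0, 97, 0, 0.9, 6, 0, 97, 0, 0.9, 6, 0, 97, 0, 0.9, 6, 0, 97, 0], "grip_force": 25}}

```text
time_s: 13.15
position: [0.6952, -0.1423, 0.1768]
eef_rot: [1.0, -0.022, 0.002, 0.001]
ft_force: [0.1, -3.1, 6.0]
opening: 0.109
grip_force: 30.9
```

```bash
python3 -c "
from h import *
o=r.observe();print(o['opening'],o['grip_force'],o['ft_force']);p0=o['position'];M=R.from_quat(o['eef_rot']).as_matrix()
q=np.load('tester.npy')
d=p0-t2w(54,-64,66-18.7); d=R.from_rotvec([0,0,-q[2]]).apply(d)*1e3; print(d); 
th0=np.arctan2(d[2],-d[0]);rr=np.hypot(d[0],d[2]);print(th0,rr)
for th in list(np.arange(th0,.01,-th0/24))+[0]:
  p=t2w(54-rr*np.cos(th),-64,66-18.7+rr*np.sin(th)); print(round(th,2),(M.T@(p-p0)*1e3).round(0))"
```

```text
0.10852560422702245 30.865982472896576 [ 0.11417049 -3.09239987  6.0051223 ]
[ 41.14730552  -0.15486287 129.53964691]
1.8783593519026687 135.91769889435508
1.88 [ 0. -0. -0.]
1.8 [-10.  -0.  -3.]
1.72 [-21.  -0.  -5.]
1.64 [-31.  -0.  -6.]
1.57 [-42.  -0.  -7.]
1.49 [-52.  -0.  -6.]
1.41 [-63.  -0.  -5.]
1.33 [-73.  -0.  -3.]
1.25 [-84.  -0.   0.]
1.17 [-94.  -0.   4.]
1.1 [-103.   -0.    8.]
1.02 [-113.   -0.   14.]
0.94 [-121.   -0.   19.]
0.86 [-130.   -0.   26.]
0.78 [-138.   -0.   33.]
0.7 [-145.   -0.   41.]
0.63 [-151.   -0.   49.]
0.55 [-157.   -0.   58.]
0.47 [-163.   -0.   67.]
0.39 [-167.   -0.   77.]
0.31 [-171.   -0.   87.]
0.23 [-174.   -0.   97.]
0.16 [-176.   -0.  108.]
0.08 [-177.   -0.  118.]
0 [-178.   -0.  129.]
```

{"op": "servo_tool", "data": {"series": [0.9, -10, 0, -3, 0, 0.9, -21, 0, -5, 0, 0.9, -31, 0, -6, 0, 0.9, -42, 0, -7, 0, 0.9, -52, 0, -6, 0, 0.9, -63, 0, -5, 0, 0.9, -73, 0, -3, 0, 0.9, -84, 0, 0, 0, 0.9, -94, 0, 4, 0, 0.9, -103, 0, 8, 0, 0.9, -113, 0, 14, 0, 0.9, -113, 0, 14, 0]}}

```text
time_s: 14.35
position: [0.5784, -0.1368, 0.1597]
eef_rot: [1.0, -0.022, -0.002, 0.0]
ft_force: [-0.7, -4.3, 2.5]
opening: 0.112
grip_force: 30.9
```

```bash
python3 -c "
from h import *
o=r.observe();print(o['opening'],o['grip_force'],o['ft_force']);p0=o['position'];M=R.from_quat(o['eef_rot']).as_matrix()
q=np.load('tester.npy')
d=p0-t2w(54,-64,66-18.7); d=R.from_rotvec([0,0,-q[2]]).apply(d)*1e3; print(d); 
th0=np.arctan2(d[2],-d[0]);rr=np.hypot(d[0],d[2]);print(th0,rr)
for th in np.linspace(th0,-.02,12):
  p=t2w(54-rr*np.cos(th),-64,66-18.7+rr*np.sin(th)); print(round(th,2),(M.T@(p-p0)*1e3).round(0))"
```

```text
0.11151639187165532 30.914576947689056 [-0.7303339  -4.2930399   2.48377314]
[-75.77876947   0.11526806 112.4148413 ]
0.9776656682691581 135.5710826378368
0.98 [-0.  0.  0.]
0.89 [-10.   0.   7.]
0.8 [-19.   0.  16.]
0.71 [-27.   0.  25.]
0.61 [-35.   0.  34.]
0.52 [-41.   0.  45.]
0.43 [-47.   0.  56.]
0.34 [-52.   0.  67.]
0.25 [-55.   0.  79.]
0.16 [-58.   0.  91.]
0.07 [-59.   0. 103.]
-0.02 [-59.   0. 115.]
```

{"op": "servo_tool", "data": {"series": [0.9, -10, 0, 7, 0, 0.9, -19, 0, 16, 0, 0.9, -27, 0, 25, 0, 0.9, -35, 0, 34, 0, 0.9, -41, 0, 45, 0, 0.9, -47, 0, 56, 0, 0.9, -52, 0, 67, 0, 0.9, -55, 0, 79, 0, 0.9, -55, 0, 79, 0, 0.5, -55, 0, 79, 0, 0.5, -55, 0, 79, 0]}}

```text
time_s: 15.45
position: [0.5257, -0.1321, 0.0814]
eef_rot: [1.0, -0.021, -0.001, -0.001]
ft_force: [0.5, -0.6, -0.8]
opening: 0.25
grip_force: 0.0
```

{"op": "servo_tool", "data": {"series": [0.5, 0, 0, -35, 0, 0.5, 0, 0, -70, 0, 1, 30, 0, -70, 0, 1, 60, 0, -70, 0, 1, 60, 0, -70, 0, 1, 60, 0, -60, 0, 1, 60, 0, -60, 0]}}

```text
time_s: 16.15
position: [0.584, -0.1358, 0.1398]
eef_rot: [1.0, -0.022, -0.002, -0.001]
ft_force: [-0.7, -0.8, -0.3]
opening: -0.003
grip_force: 0.0
```

```bash
python3 -c "
from h import *
o=r.observe();print(o['opening'],o['ft_force'],o['position']); im,cm=snap('wrist','w8'); mv(t2w(-25,-64,71)); print(o['position']-t2w(-25,-64,71))
for th in(.1,.2,.25,.3,.4): print(th,w2px(cm,t2w(54-142*np.cos(th),-64,66+142*np.sin(th))).round(0),w2px(cm,t2w(54-104*np.cos(th),-74,66+104*np.sin(th))).round(0))"
```

```text
-0.002714764114425301 [-0.73614459 -0.76981869 -0.33313689] [ 0.58395277 -0.1357835   0.13979852]
shift [-8.8  1.2 69.5] turn 0 ang -2.5 pos [ 0.5843 -0.1361  0.1404]
[0.00880412 0.00097956 0.06879852]
0.1 [326. 375.] [344. 312.]
0.2 [326. 387.] [345. 319.]
0.25 [326. 393.] [346. 321.]
0.3 [326. 399.] [346. 324.]
0.4 [327. 409.] [347. 327.]
```

View pics/w8.png

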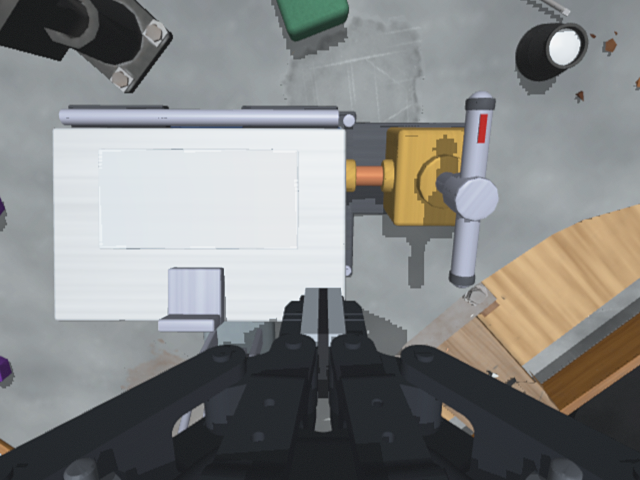

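The wrist view shows the lid nearly shut, with the keeper at (195,298) and the valve hub at (475,199). Now I press it down.

{"op": "servo_tool", "data": {"series": [1, 0, 0, 20, 0, 1, 0, 0, 40, 0, 1, 0, 0, 55, 0, 1, 0, 0, 64, 0, 1, 0, 0, 68, 0, 1, 0, 0, 70, 0, 1, 0, 0, 72, 0, 1, 0, 0, 72, 0]}}

```text
time_s: 17.0
position: [0.5869, -0.1367, 0.0707]
eef_rot: [1.0, -0.022, 0.001, 0.0]
ft_force: [-0.9, -0.4, -0.6]
opening: -0.002
grip_force: 0.0
```

{"op": "servo_tool", "data": {"series": [1, 0, 0, 2, 0, 1, 0, 0, 4, 0, 1, 0, 0, 4, 0, 1, 0, 0, 4, 0]}}

```text
time_s: 17.4
position: [0.5871, -0.1368, 0.0702]
eef_rot: [1.0, -0.022, 0.001, 0.001]
ft_force: [-7.8, 0.7, 22.4]
opening: -0.001
grip_force: 11.8
```

The lid is shut: 22 N at z 70.2 mm. Next I work out the latch's state from the first pictures and a new scene picture.

{"op": "servo_tool", "data": {"series": [1, 0, 0, -40, 0, 1, 0, 0, -80, 0, 1, 0, -20, -130, 0, 1, 0, -40, -170, 0, 1, -10, -50, -180, 0, 1, -20, -60, -180, 0, 0.6, -20, -60, -180, 0, 0.6, -20, -60, -180, 0]}}

```text
time_s: 18.2
position: [0.5677, -0.0766, 0.2441]
eef_rot: [1.0, -0.022, -0.002, 0.0]
ft_force: [-0.0, -0.6, -0.4]
opening: 0.203
grip_force: 0.0
```

Run:
```python
from h import *
cm=load('top0'); cs=load('scene0')
print('obs top bar',390/3.16+170,470/3.158+160,'tab tip',383/3.16+170,498/3.158+160,'grip',393/3.16+170,439/3.158+160)
print('obs scene tabtip',422/2.61+190,247/2.609+180)
def pts(L,e):
    pin=np.array([-100+16*np.cos(np.radians(127)+L),46+16*np.sin(np.radians(127)+L)])
    g=np.array([-100+50*np.cos(np.radians(105)+L),46+50*np.sin(np.radians(105)+L)])
    d=np.array([np.cos(e),np.sin(e)])
    return pin+81*d,pin+112*d,g
im,cw=snap('wrist','w9')
for L in(0,.15,.3):
  for ed in (90,100,110,120,130):
    b,t,g=pts(L,np.radians(ed)); W=lambda a:t2w(a[0],0,a[1])
    print(L,ed,'bar',w2px(cm,W(b)).round(0),'tip',w2px(cm,W(t)).round(0),'grip',w2px(cm,W(g)).round(0),'scene tip',w2px(cs,W(t)).round(0),'grip',w2px(cs,W(g)).round(0),'wrist tip',w2px(cw,W(t)).round(0),w2px(cw,W(b)).round(0))
```

```text
obs top bar 293.4177215189873 308.8283723875871 tab tip 291.2025316455696 317.6947435085497 grip 294.36708860759495 299.01203293223557
obs scene tabtip 351.6858237547893 274.67228823303947
0 90 bar [294. 285.] tip [293. 284.] grip [295. 289.] scene tip [325. 253.] grip [327. 283.] wrist tip [317. 366.] [317. 339.]
0 100 bar [293. 293.] tip [292. 296.] grip [295. 289.] scene tip [334. 259.] grip [327. 283.] wrist tip [317. 391.] [317. 356.]
0 110 bar [293. 301.] tip [291. 307.] grip [295. 289.] scene tip [342. 266.] grip [327. 283.] wrist tip [317. 411.] [317. 370.]
0 120 bar [292. 308.] tip [291. 317.] grip [295. 289.] scene tip [350. 274.] grip [327. 283.] wrist tip [317. 424.] [318. 380.]
0 130 bar [292. 315.] tip [291. 326.] grip [295. 289.] scene tip [357. 283.] grip [327. 283.] wrist tip [317. 431.] [318. 387.]
0.15 90 bar [294. 286.] tip [293. 285.] grip [295. 292.] scene tip [326. 254.] grip [330. 286.] wrist tip [317. 367.] [317. 341.]
0.15 100 bar [293. 294.] tip [292. 297.] grip [295. 292.] scene tip [335. 260.] grip [330. 286.] wrist tip [317. 392.] [317. 357.]
0.15 110 ba
[... 330 characters left out ...]
 grip [330. 286.] wrist tip [318. 432.] [318. 387.]
0.3 90 bar [294. 287.] tip [293. 286.] grip [295. 296.] scene tip [327. 255.] grip [333. 289.] wrist tip [317. 368.] [317. 341.]
0.3 100 bar [293. 295.] tip [292. 298.] grip [295. 296.] scene tip [335. 261.] grip [333. 289.] wrist tip [317. 392.] [317. 358.]
0.3 110 bar [293. 303.] tip [291. 309.] grip [295. 296.] scene tip [344. 268.] grip [333. 289.] wrist tip [317. 411.] [318. 371.]
0.3 120 bar [292. 310.] tip [291. 319.] grip [295. 296.] scene tip [352. 276.] grip [333. 289.] wrist tip [317. 424.] [318. 381.]
0.3 130 bar [292. 317.] tip [291. 328.] grip [295. 296.] scene tip [359. 285.] grip [333. 289.] wrist tip [318. 431.] [318. 388.]
```

View pics/w9.png

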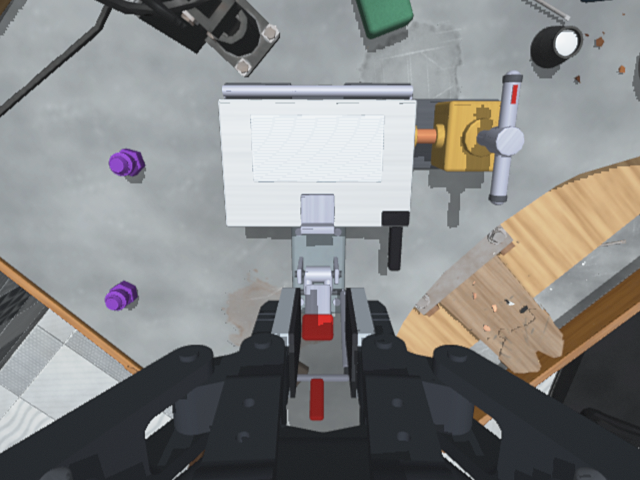

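The wrist view shows the lever grip at (317,327), the loop bar at v≈378 and the tab at (317,400). So the lever is at about 0.42 rad and the loop at about 120° elevation. Plan: swing the loop up to about 85°, raise the lever, then hook.

```bash
python3 -c "
from h import *
mv(t2w(-165,0,200),-2.6); mv(t2w(-165,0,134),-2.6)"
```

```text
shift [-130.    -4.6   44.5] turn 0.0 ang -2.6 pos [ 0.568  -0.077   0.2441]
shift [-129.8   -4.6  110.5] turn 0.0 ang -2.6 pos [ 0.568  -0.077   0.2441]
```

{"op": "servo_tool", "data": {"series": [0.5, -40, -2, 0, 0, 0.5, -80, -4, 10, 0, 0.5, -115, -5, 20, 0, 0.5, -130, -5, 40, 0, 0.5, -130, -5, 60, 0, 0.5, -130, -5, 60, 0]}}

```text
time_s: 18.85
position: [0.4367, -0.066, 0.1831]
eef_rot: [1.0, -0.023, -0.003, -0.0]
ft_force: [-0.1, 0.6, -0.4]
opening: 0.248
grip_force: 0.0
```

Run:
```python
from h import *
mv(t2w(-165,0,134),-2.6); im,cw=snap('wrist','w10')
for ed in (112,116,120,124):
    L=.42;e=np.radians(ed); p=np.array([-100+16*np.cos(np.radians(127)+L),46+16*np.sin(np.radians(127)+L)]);d=np.array([np.cos(e),np.sin(e)])
    print(ed,[w2px(cw,t2w((p+k*d)[0],0,(p+k*d)[1])).round(0) for k in(81,101,112)],(p+101*d).round(0))
```

```text
shift [ 1.8  0.5 49.1] turn -0.0 ang -2.6 pos [ 0.4367 -0.066   0.1831]
112 [array([325., 220.]), array([325., 246.]), array([325., 262.])] [-152.  147.]
116 [array([325., 229.]), array([325., 257.]), array([325., 275.])] [-158.  145.]
120 [array([325., 237.]), array([325., 267.]), array([325., 286.])] [-165.  141.]
124 [array([325., 244.]), array([325., 276.]), array([325., 295.])] [-170.  137.]
```

View pics/w10.png

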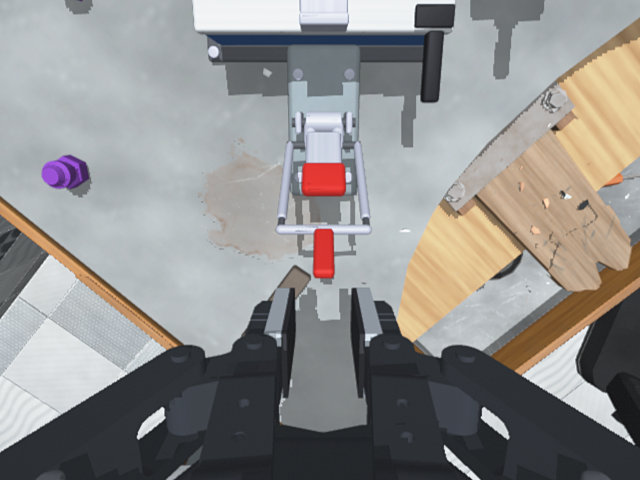

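The bar is at v=230 and the tab tip at (324,278), which puts the loop at about 117°. All my picture views are used, so from here on I measure numerically.

{"op": "servo_tool", "data": {"series": [0.5, 6, 0, 20, 0, 0.5, 6, 0, 40, 0, 0.5, 6, 0, 49, 0, 0.5, 6, 0, 49, 0, 0.9, 6, 0, 49, 0, 0.9, 6, 0, 49, 0, 0.9, 6, 0, 49, 0, 0.9, 6, 0, 49, 0, 0.9, 6, 0, 49, 0], "grip_force": 25}}

```text
time_s: 19.8
position: [0.4455, -0.0659, 0.1374]
eef_rot: [1.0, -0.022, 0.001, 0.0]
ft_force: [-0.3, -2.7, -0.3]
opening: 0.105
grip_force: 27.6
```

```bash
cat >> h.py <<'E'
def arc(px,pz,a1,n=12,hz=18.7,y=0):
    o=r.observe();print('open',o['opening'],'gf',o['grip_force'],'F',o['ft_force']);p0=o['position'];M=R.from_quat(o['eef_rot']).as_matrix()
    q=np.load('tester.npy'); d=R.from_rotvec([0,0,-q[2]]).apply(p0-t2w(px,y,pz-hz))*1e3
    a0=np.arctan2(d[2],d[0]);rr=np.hypot(d[0],d[2]);print('rel',d.round(1),'ang',np.degrees(a0),'r',rr)
    for a in np.linspace(a0,np.radians(a1),n+1)[1:]:
        p=t2w(px+rr*np.cos(a),y,pz-hz+rr*np.sin(a)); print(round(np.degrees(a)),(M.T@(p-p0)*1e3).round(0))
E
python3 -c "
from h import *
arc(-114.5,53.6,82,8)"
```

```text
open 0.10493254130773638 gf 27.599400579929352 F [-0.25748558 -2.68623051 -0.25321571]
rel [-43.2   1.  102.5] ang 112.84127512091379 r 111.21397132603698
109 [ 7.  1. -3.]
105 [14.  1. -5.]
101 [21.  1. -7.]
97 [29.  1. -8.]
94 [36.  1. -8.]
90 [44.  1. -9.]
86 [51.  1. -8.]
82 [59.  1. -8.]
```

{"op": "servo_tool", "data": {"series": [0.9, 7, 0, -3, 0, 0.9, 14, 0, -5, 0, 0.9, 21, 0, -7, 0, 0.9, 29, 0, -8, 0, 0.9, 36, 0, -8, 0, 0.9, 44, 0, -9, 0, 0.9, 51, 0, -8, 0, 0.9, 59, 0, -8, 0, 0.9, 59, 0, -8, 0, 0.5, 59, 0, -8, 0, 0.5, 59, 0, -8, 0]}}

```text
time_s: 20.9
position: [0.5046, -0.0667, 0.1449]
eef_rot: [1.0, -0.022, 0.001, -0.001]
ft_force: [-0.1, 0.2, -0.6]
opening: 0.248
grip_force: 0.0
```

{"op": "servo_tool", "data": {"series": [0.5, 0, 0, -40, 0, 0.5, 0, 0, -75, 0, 0.5, -40, 0, -75, 0, 0.5, -75, 0, -75, 0, 1, -75, 0, -75, 0, 1, -75, 0, -75, 0]}}

```text
time_s: 21.5
position: [0.4293, -0.0641, 0.2203]
eef_rot: [1.0, -0.022, 0.001, -0.0]
ft_force: [1.1, -0.2, 0.3]
opening: -0.003
grip_force: 0.0
```

```bash
cat >> h.py <<'E'
def reds(im):
    a=im.astype(int); m=((a[:,:,0]>110)&(a[:,:,1]<70)&(a[:,:,2]<70)).astype(np.uint8)
    n,l,s,c=cv2.connectedComponentsWithStats(m); return [(s[i].tolist(),c[i].round(0).tolist()) for i in range(1,n) if s[i][4]>12]
def latch(L,ed):
    e=np.radians(ed); p=np.array([-100+16*np.cos(np.radians(127)+L),46+16*np.sin(np.radians(127)+L)]); d=np.array([np.cos(e),np.sin(e)])
    g=np.array([-100+50*np.cos(np.radians(105)+L),46+50*np.sin(np.radians(105)+L)]); return p,p+81*d,p+101*d,p+112*d,g
E
python3 -c "
from h import *
im,cw=snap('wrist','w11'); print(reds(im)); print(r.observe()['position'])
for c in ('top','scene'):
  i2,cc=snap(c,c+'11'); print(c,reds(i2))
  for L,e in((0,80),(.4,80),(.4,100)):
    P=latch(L,e); print(L,e,[w2px(cc,t2w(p[0],0,p[1])).round(0) for p in P[2:]])
for L,e in((0,80),(.2,80),(.4,80),(.4,90),(.4,100)):
    P=latch(L,e); print(L,e,[w2px(cw,t2w(p[0],0,p[1])).round(0) for p in P[1:]])
"
```

```text
[([318, 107, 19, 12, 202], [327.0, 113.0]), ([307, 150, 38, 29, 1036], [326.0, 164.0])]
[ 0.43006657 -0.0641654   0.2203847 ]
top [([0, 0, 57, 50, 71], [28.0, 25.0]), ([119, 37, 33, 40, 68], [139.0, 59.0]), ([121, 84, 10, 12, 14], [126.0, 89.0]), ([291, 278, 5, 3, 14], [293.0, 279.0]), ([465, 337, 17, 2, 17], [473.0, 338.0])]
0 80 [array([294., 275.]), array([294., 273.]), array([295., 289.])]
0.4 80 [array([294., 277.]), array([294., 276.]), array([295., 298.])]
0.4 100 [array([292., 297.]), array([292., 298.]), array([295., 298.])]
scene [([0, 0, 34, 38, 675], [11.0, 13.0]), ([23, 74, 101, 264, 5998], [72.0, 216.0]), ([0, 119, 47, 146, 3420], [18.0, 183.0]), ([320, 254, 6, 13, 51], [323.0, 260.0]), ([330, 288, 13, 10, 60], [336.0, 292.0]), ([34, 341, 7, 20, 75], [37.0, 351.0]), ([12, 344, 11, 17, 63], [16.0, 351.0])]
0 80 [array([318., 254.]), array([317., 249.]), array([327., 283.])]
0.4 80 [array([320., 257.]), array([319., 252.]), array([335., 291.])]
0.4 100 [array([335., 266.]), array([336., 262.]), array([335., 291.])]
0 80 [array([328., 105.]), array([328.,  96.]), array([329.,  90.]), array([327., 135.])]
0.2 80 [array([328., 110.]), array([328., 101.]), array([329.,  96.]), array([327., 150.])]
0.4 80 [array([328., 113.]), array([328., 105.]), array([329., 100.]), array([327., 162.])]
0.4 90 [array([328., 140.]), array([328., 142.]), array([328., 143.]), array([327., 162.])]
0.4 100 [array([328., 166.]), array([328., 177.]), array([328., 184.]), array([327., 162.])]
```

```bash
python3 -c "
from h import *
mv(t2w(-164,0,82),-2.6); mv(t2w(-128,0,82),-2.6)"
```

```text
shift [  8.7   1.9 138.1] turn 0.1 ang -2.5 pos [ 0.4304 -0.0644  0.2201]
shift [ 44.7   2.  138.2] turn 0.1 ang -2.5 pos [ 0.4304 -0.0644  0.2201]
```

{"op": "servo_tool", "data": {"series": [1, 5, 2, 40, 0, 1, 5, 2, 80, 0, 1, 5, 2, 115, 0, 1, 5, 2, 138, 0, 1, 5, 2, 138, 0, 1, 12, 2, 138, 0, 1, 20, 2, 138, 0, 1, 26, 2, 138, 0]}}

```text
time_s: 22.45
position: [0.4534, -0.068, 0.0829]
eef_rot: [1.0, -0.022, -0.003, 0.0]
ft_force: [-9.2, 0.6, 7.1]
opening: -0.0
grip_force: 4.5
```

{"op": "servo_tool", "data": {"series": [1, 6, 0, 0, 0, 1, 12, 0, 0, 0, 1, 16, 0, 0, 0, 1, 16, 0, 0, 0]}}

```text
time_s: 22.85
position: [0.4728, -0.0686, 0.0828]
eef_rot: [1.0, -0.022, 0.001, 0.0]
ft_force: [0.1, 0.1, -0.5]
opening: -0.002
grip_force: 0.1
```

```bash
python3 -c "
from h import *
im,cw=snap('wrist','w12'); print(reds(im));mv(t2w(-128,0,82),-2.6);
i2,cc=snap('scene','scene12'); print([x for x in reds(i2) if x[1][0]>200])
for L,e in((0,50),(0,60),(.2,60),(.2,70)):
    P=latch(L,e); print(L,e,[w2px(cw,t2w(p[0],0,p[1])).round(0) for p in P[1:]],[w2px(cc,t2w(p[0],0,p[1])).round(0) for p in P[2:]])
"
```

```text
[([292, 24, 57, 115, 5458], [320.0, 78.0]), ([282, 253, 78, 52, 3742], [321.0, 279.0])]
shift [ 2.4 -0.5  0.6] turn 0.1 ang -2.5 pos [ 0.4727 -0.0686  0.0826]
[([300, 247, 8, 12, 32], [304.0, 252.0]), ([322, 286, 5, 4, 16], [324.0, 288.0])]
0 50 [array([323., 113.]), array([323.,  46.]), array([323.,  -6.]), array([323., 280.])] [array([299., 251.]), array([296., 246.]), array([327., 283.])]
0 60 [array([323., 164.]), array([323., 120.]), array([323.,  85.]), array([323., 280.])] [array([305., 250.]), array([302., 245.]), array([327., 283.])]
0.2 60 [array([323., 173.]), array([323., 132.]), array([323., 101.]), array([323., 301.])] [array([306., 252.]), array([303., 247.]), array([331., 287.])]
0.2 70 [array([323., 230.]), array([323., 221.]), array([322., 214.]), array([323., 301.])] [array([312., 253.]), array([310., 248.]), array([331., 287.])]
```

{"op": "servo_tool", "data": {"series": [1, 3, 0, 0, 0, 1, 4, 0, 0, 0, 1, -6, 0, 0, 0, 1, -6, 0, -20, 0, 1, -6, 0, -30, 0, 1, 10, 0, -30, 0, 1, 25, 0, -30, 0, 1, 40, 0, -30, 0, 1, 52, 0, -30, 0, 1, 62, 0, -30, 0, 1, 70, 0, -30, 0, 1, 70, 0, -30, 0]}}

```text
time_s: 24.15
position: [0.5421, -0.0716, 0.112]
eef_rot: [1.0, -0.022, 0.0, -0.0]
ft_force: [0.3, 0.5, 1.1]
opening: -0.003
grip_force: 0.0
```

```bash
python3 -c "
from h import *
im,cw=snap('wrist','w13'); print(reds(im));mv(t2w(-58,0,112),-2.6);
i2,cc=snap('scene','scene13'); print([x for x in reds(i2) if x[1][0]>200])
for L,e in((0,16),(0,25),(0,35),(0,45),(.1,16)):
    P=latch(L,e); print(L,e,[w2px(cw,t2w(p[0],0,p[1])).round(0) for p in P[1:]],[w2px(cc,t2w(p[0],0,p[1])).round(0) for p in P[2:]])
"
```

```text
[([308, 206, 29, 57, 1516], [322.0, 233.0]), ([316, 399, 14, 19, 228], [323.0, 409.0])]
shift [ 3.9 -0.4 -0.2] turn 0.1 ang -2.5 pos [ 0.5412 -0.0716  0.1118]
[([290, 254, 10, 8, 28], [295.0, 258.0]), ([322, 278, 11, 12, 77], [327.0, 284.0])]
0 16 [array([323., 219.]), array([323., 177.]), array([323., 151.]), array([323., 395.])] [array([288., 262.]), array([284., 258.]), array([327., 283.])]
0 25 [array([323., 236.]), array([323., 196.]), array([323., 172.]), array([323., 395.])] [array([290., 258.]), array([286., 254.]), array([327., 283.])]
0 35 [array([323., 262.]), array([323., 229.]), array([323., 208.]), array([323., 395.])] [array([293., 254.]), array([289., 250.]), array([327., 283.])]
0 45 [array([323., 295.]), array([323., 273.]), array([323., 259.]), array([323., 395.])] [array([297., 252.]), array([294., 247.]), array([327., 283.])]
0.1 16 [array([323., 221.]), array([323., 179.]), array([323., 154.]), array([323., 402.])] [array([289., 262.]), array([285., 259.]), array([329., 285.])]
```

{"op": "servo_tool", "data": {"series": [1, 0, 0, -20, 0, 1, 0, 0, -40, 0, 1, 0, 0, -40, 0, 1, 0, 0, -40, 0, 1, 0, 0, -40, 0, 1, 0, 0, -40, 0]}}

```text
time_s: 24.85
position: [0.5403, -0.0717, 0.151]
eef_rot: [1.0, -0.022, -0.001, -0.0]
ft_force: [-0.4, -0.8, -0.7]
opening: -0.002
grip_force: 0.0
```

```bash
python3 -c "
from h import *
im,cw=snap('wrist','w14'); print(reds(im));mv(t2w(-58,0,112),-2.6);
for L,e in((0,10),(0,16),(0,25),(0,35),(.1,16)):
    P=latch(L,e); print(L,e,[w2px(cw,t2w(p[0],0,p[1])).round(0) for p in P[1:]])
"
```

```text
[([626, 0, 12, 29, 193], [632.0, 14.0]), ([313, 139, 19, 55, 989], [322.0, 165.0])]
shift [ 4.7 -0.5 39.1] turn 0.1 ang -2.5 pos [ 0.5404 -0.0716  0.1511]
0 10 [array([323., 191.]), array([323., 155.]), array([323., 134.]), array([323., 346.])]
0 16 [array([323., 197.]), array([323., 162.]), array([323., 141.]), array([323., 346.])]
0 25 [array([323., 211.]), array([323., 177.]), array([323., 157.]), array([323., 346.])]
0 35 [array([323., 231.]), array([323., 202.]), array([323., 184.]), array([323., 346.])]
0.1 16 [array([323., 199.]), array([323., 164.]), array([323., 143.]), array([323., 352.])]
```

The loop bar lies on the keeper's foot: the tab fits 16° elevation. Now I press the lever.

```bash
python3 -c "
from h import *
for w in((-86,150),(-86,84),(-105,84),(-127,84)): mv(t2w(w[0],0,w[1]),-2.6)"
```

```text
shift [-23.4  -0.5   1.2] turn 0.1 ang -2.5 pos [ 0.5404 -0.0716  0.1511]
shift [-23.3  -0.5  67.2] turn 0.1 ang -2.5 pos [ 0.5404 -0.0716  0.1511]
shift [-42.3  -0.5  67.2] turn 0.1 ang -2.5 pos [ 0.5404 -0.0716  0.1511]
shift [-64.3  -0.6  67.2] turn 0.1 ang -2.5 pos [ 0.5404 -0.0716  0.1511]
```

{"op": "servo_tool", "data": {"series": [1, -23, 0, 0, 0, 1, -23, 0, 30, 0, 1, -23, 0, 55, 0, 1, -23, 0, 67, 0, 1, -23, 0, 67, 0, 1, -30, 0, 67, 0, 1, -38, 0, 67, 0, 1, -46, 0, 67, 0, 1, -54, 0, 67, 0, 1, -60, 0, 67, 0, 1, -65, 0, 67, 0, 1, -65, 0, 67, 0]}}

```text
time_s: 26.1
position: [0.4748, -0.0688, 0.085]
eef_rot: [1.0, -0.022, -0.001, 0.0]
ft_force: [0.7, -0.6, 1.3]
opening: -0.0
grip_force: 0.2
```

```bash
python3 -c "
from h import *
im,cw=snap('wrist','w15'); print(reds(im));print(r.observe()['ft_force'])
for L,e in((0,16),(.3,17),(.6,20),(.8,20)):
    P=latch(L,e); print(L,e,[w2px(cw,t2w(p[0],0,p[1])).round(0) for p in P[1:]])
for w in((-127,78),(-132,71),(-136,63),(-140,55),(-147,46),(-150,38),(-151,31)): mv(t2w(w[0],0,w[1]),-2.6)"
```

```text
[([306, 0, 31, 58, 1724], [321.0, 28.0]), ([291, 296, 13, 5, 57], [298.0, 298.0]), ([343, 296, 8, 5, 32], [346.0, 298.0])]
[ 0.82877663  1.13976093 -0.23876988]
0 16 [array([323.,  39.]), array([323., -33.]), array([323., -79.]), array([322., 284.])]
0.3 17 [array([323.,  53.]), array([323., -17.]), array([323., -61.]), array([322., 311.])]
0.6 20 [array([323.,  64.]), array([323.,  -4.]), array([323., -47.]), array([322., 325.])]
0.8 20 [array([323.,  67.]), array([323.,   1.]), array([323., -40.]), array([322., 328.])]
shift [ 1.2 -0.7  6.9] turn 0.1 ang -2.5 pos [ 0.475  -0.0688  0.0849]
shift [-3.8 -0.7 13.9] turn 0.1 ang -2.5 pos [ 0.475  -0.0688  0.0849]
shift [-7.8 -0.7 21.9] turn 0.1 ang -2.5 pos [ 0.475  -0.0688  0.0849]
shift [-11.8  -0.7  29.9] turn 0.1 ang -2.5 pos [ 0.475  -0.0688  0.0849]
shift [-18.8  -0.7  38.9] turn 0.1 ang -2.5 pos [ 0.475  -0.0688  0.0849]
shift [-21.8  -0.7  46.9] turn 0.1 ang -2.5 pos [ 0.475  -0.0688  0.0849]
shift [-22.7  -0.7  53.9] turn 0.1 ang -2.5 pos [ 0.475  -0.0688  0.0849]
```

{"op": "servo_tool", "data": {"series": [1, 1, 0, 7, 0, 1, -4, 0, 14, 0, 1, -8, 0, 22, 0, 1, -12, 0, 30, 0, 1, -12, 0, 30, 0]}}

```text
time_s: 26.65
position: [0.462, -0.0681, 0.0535]
eef_rot: [1.0, -0.022, -0.002, -0.0]
ft_force: [0.0, 0.7, 1.4]
opening: -0.003
grip_force: 0.0
```

```bash
python3 -c "
from h import *
im,cw=snap('wrist','w16'); print(reds(im));print(r.observe()['ft_force'])
i2,cc=snap('scene','scene16'); print([x for x in reds(i2) if x[1][0]>200])
for L,e in((.6,21.6),(.9,23),(1.2,25)):
    P=latch(L,e); print(L,e,P[1],[w2px(cw,t2w(p[0],0,p[1])).round(0) for p in P[1:]],[w2px(cc,t2w(p[0],0,p[1])).round(0) for p in P[2:]])
for w in((-147,46),(-150,38),(-151,31)): mv(t2w(w[0],0,w[1]),-2.6)"
```

```text
[]
[ 0.26179415 -0.48144024 -0.01948867]
[([290, 260, 9, 10, 30], [294.0, 265.0]), ([336, 306, 14, 10, 80], [343.0, 310.0])]
0.6 21.6 [-39.85039107  80.92740087] [array([323.,  -4.]), array([ 323., -108.]), array([ 323., -179.]), array([323., 337.])] [array([292., 263.]), array([288., 259.]), array([338., 295.])]
0.9 23 [-41.43409733  78.04957168] [array([323.,   6.]), array([323., -93.]), array([ 323., -161.]), array([323., 339.])] [array([292., 264.]), array([288., 261.]), array([341., 302.])]
1.2 25 [-41.98797887  75.88770554] [array([323.,  10.]), array([323., -86.]), array([ 323., -151.]), array([323., 328.])] [array([293., 265.]), array([289., 261.]), array([343., 308.])]
shift [-6.3 -0.6  8.1] turn 0.1 ang -2.5 pos [ 0.4624 -0.0682  0.0541]
shift [-9.3 -0.6 16.1] turn 0.1 ang -2.5 pos [ 0.4624 -0.0682  0.0541]
shift [-10.2  -0.6  23.1] turn 0.1 ang -2.5 pos [ 0.4624 -0.0682  0.0541]
```

{"op": "servo_tool", "data": {"series": [1, -6, 0, 8, 0, 1, -9, 0, 16, 0, 1, -10, 0, 20, 0, 1, -10, 0, 23, 0, 1, -10, 0, 25, 0, 1, -10, 0, 25, 0]}}

```text
time_s: 27.35
position: [0.4536, -0.0679, 0.0339]
eef_rot: [1.0, -0.022, -0.001, 0.001]
ft_force: [-13.7, 1.2, 53.1]
opening: 0.001
grip_force: 27.4
```

{"op": "servo_tool", "data": {"series": [1, 0, 0, -30, 0, 1, 0, 0, -70, 0, 1, 0, 0, -115, 0, 1, 0, 0, -150, 0, 1, 0, 0, -150, 0, 1, 0, 0, -150, 0]}}

```text
time_s: 27.95
position: [0.4533, -0.068, 0.1797]
eef_rot: [1.0, -0.022, -0.0, 0.0]
ft_force: [-0.6, 0.6, -0.9]
opening: 0.002
grip_force: 0.0
```

```bash
python3 -c "
from h import *
im,cw=snap('wrist','w17'); print(reds(im));print(r.observe()['position'])
i2,cc=snap('scene','scene17'); print([x for x in reds(i2) if x[1][0]>200])
import math
for L in(1.2,1.4,1.5,1.66):
    p=latch(L,0)[0]; e=math.degrees(math.atan2(81-p[1],-41.5-p[0])); d=math.hypot(81-p[1],-41.5-p[0])
    P=latch(L,e); print(L,round(e),d,[w2px(cw,t2w(p[0],0,p[1])).round(0) for p in P[1:]],[w2px(cc,t2w(p[0],0,p[1])).round(0) for p in P[2:]])
"
```

```text
[([313, 0, 18, 44, 778], [321.0, 21.0]), ([304, 201, 35, 26, 757], [321.0, 215.0])]
[ 0.45264049 -0.06791855  0.17874181]
[([291, 260, 8, 10, 29], [295.0, 265.0]), ([335, 309, 14, 14, 108], [341.0, 316.0])]
1.2 28 83.71994136389505 [array([322.,  53.]), array([322.,  13.]), array([322., -12.]), array([322., 226.])] [array([293., 264.]), array([290., 260.]), array([343., 308.])]
1.4 30 84.14405271762342 [array([322.,  54.]), array([322.,  14.]), array([322., -10.]), array([322., 222.])] [array([294., 264.]), array([290., 260.]), array([343., 311.])]
1.5 31 84.16243146631845 [array([322.,  53.]), array([322.,  14.]), array([322., -10.]), array([322., 220.])] [array([294., 264.]), array([290., 260.]), array([342., 313.])]
1.66 33 83.92273342500566 [array([322.,  53.]), array([322.,  14.]), array([322.,  -9.]), array([322., 214.])] [array([294., 264.]), array([290., 260.]), array([341., 315.])]
```

The lever is at its stop (1.66 rad) and stays. The valve next: push the bar round with closed fingers.

Run:
```python
from h import *
for n,pts in(('w8',((481,97),(462,283),(475,199))),('w9',((513,73),(497,203),(509,140)))):
    cm=load(n); 
    a,b=[px2w(cm,*p,.1) for p in pts[:2]]; h=[px2w(cm,*pts[2],z) for z in(.1,.11)]
    print(n,a,b,'mid',(a+b)/2,'len',np.linalg.norm(a-b),'hub',h,'ang',np.degrees(np.arctan2(*(a-b)[1::-1])))
print('pred hub',t2w(20,-130,98)); 
c=t2w(20,-130,98); a=np.radians(0-50)
mv([c[0]+.038*np.cos(a),c[1]+.038*np.sin(a),.18],-2.6)
```

```text
w8 [ 0.6610349  -0.20580546  0.1       ] [ 0.57578605 -0.20237889  0.1       ] mid [ 0.61841047 -0.20409217  0.1       ] len 0.08531768431228463 hub [array([ 0.61699317, -0.20604831,  0.1       ]), array([ 0.61915629, -0.20235055,  0.11      ])] ang -2.3017594521864493
w9 [ 0.66155826 -0.2055735   0.1       ] [ 0.57455196 -0.20173968  0.1       ] mid [ 0.61805511 -0.20365659  0.1       ] len 0.08709072959270392 hub [array([ 0.61850374, -0.20659994,  0.1       ]), array([ 0.61924899, -0.20216055,  0.11      ])] ang -2.523029890258217
pred hub [ 0.61712705 -0.20472491  0.098     ]
shift [196.2 157.6  -2.5] turn 0.1 ang -2.5 pos [ 0.4525 -0.0678  0.1783]
```

{"op": "servo_tool", "data": {"series": [1, 40, 32, 0, 0, 1, 80, 64, 0, 0, 1, 115, 92, 0, 0, 1, 150, 120, 0, 0, 1, 180, 144, 0, 0, 1, 196, 157, 0, 0, 1, 196, 157, 0, 0, 1, 196, 157, 0, 0]}}

```text
time_s: 28.85
position: [0.6417, -0.2324, 0.1774]
eef_rot: [1.0, -0.022, -0.002, -0.001]
ft_force: [-1.0, 1.2, 0.0]
opening: 0.001
grip_force: 0.0
```

Run:
```python
from h import *
im,cm=snap('wrist','w18'); print(r.observe()['position'])
print('valve red',reds(im), 'red predicted', w2px(cm,[.651,-.2055,.1035]))
h=np.array([.618,-.204,0]); 
for al in(-50,):
    a=np.radians(al-2.5); mv([h[0]+.038*np.cos(a),h[1]+.038*np.sin(a),.082],-2.6)
```

```text
[ 0.64171672 -0.23177795  0.17816233]
valve red [([274, 232, 4, 19, 76], [276.0, 241.0]), ([63, 338, 33, 24, 370], [78.0, 350.0])] red predicted [274.93877883 236.38323281]
shift [-0.1  2.5 96.2] turn 0.2 ang -2.4 pos [ 0.6417 -0.2318  0.1782]
```

{"op": "servo_tool", "data": {"series": [1, 0, 3, 40, 0, 1, 0, 3, 75, 0, 1, 0, 3, 96, 0, 1, 0, 3, 96, 0]}}

```text
time_s: 29.3
position: [0.6393, -0.2341, 0.0803]
eef_rot: [1.0, -0.021, -0.004, -0.001]
ft_force: [0.1, -0.3, -0.6]
opening: -0.0
grip_force: 0.0
```

```bash
cat >> h.py <<'E'
def circ(a0,a1,n,Rr=37):
    o=r.observe(); M=R.from_quat(o['eef_rot']).as_matrix(); p0=o['position']; h=np.array([.618,-.204,0])
    d=p0-h; print('now ang',np.degrees(np.arctan2(d[1],d[0]))+2.5,'r',np.hypot(d[0],d[1])*1e3,'F',o['ft_force'].round(1),'z',p0[2])
    for al in np.linspace(a0,a1,n):
        a=np.radians(al-2.5); s=M.T@(np.array([h[0]+Rr/1e3*np.cos(a),h[1]+Rr/1e3*np.sin(a),.083])-p0)*1e3; print(round(al),s.round(0)[:2])
E
python3 -c "
from h import *
circ(-35,185,12)"
```

```text
now ang -52.206046854804825 r 36.91785125687714 F [ 0.1 -0.3 -0.6] z 0.08026926413130171
-35 [ 8. -8.]
-15 [ 13. -20.]
5 [ 14. -32.]
25 [ 11. -45.]
45 [  4. -55.]
65 [ -7. -63.]
85 [-19. -66.]
105 [-32. -65.]
125 [-44. -60.]
145 [-53. -50.]
165 [-58. -39.]
185 [-59. -26.]
```

{"op": "servo_tool", "data": {"series": [1, 8, -8, 0, 0, 1, 13, -20, 0, 0, 1, 14, -32, 0, 0, 1, 11, -45, 0, 0, 1, 4, -55, 0, 0, 1, -7, -63, 0, 0, 1, -19, -66, 0, 0, 1, -32, -65, 0, 0, 1, -44, -60, 0, 0, 1, -53, -50, 0, 0, 1, -58, -39, 0, 0, 1, -59, -26, 0, 0]}}

```text
time_s: 30.5
position: [0.5864, -0.2008, 0.0851]
eef_rot: [1.0, -0.02, 0.001, -0.003]
ft_force: [2.2, 6.1, 0.3]
opening: 0.002
grip_force: 2.6
```

```bash
python3 -c "
from h import *
circ(198,418,12)
im,cm=snap('wrist','w19'); print(reds(im))
for b in(200,210,220,230): 
    a=np.radians(b-2.5); print(b,w2px(cm,[.618+.033*np.cos(a),-.204+.033*np.sin(a),.1035]).round(0),w2px(cm,[.618-.033*np.cos(a),-.204-.033*np.sin(a),.1035]).round(0))
"
```

```text
now ang 176.63139464459633 r 31.754748181834763 F [2.2 6.1 0.3] z 0.08513678598353747
198 [-4. 13.]
218 [ 2. 25.]
238 [12. 33.]
258 [24. 38.]
278 [37. 39.]
298 [49. 35.]
318 [59. 27.]
338 [66. 16.]
358 [69.  3.]
378 [67. -9.]
398 [ 61. -21.]
418 [ 51. -29.]
[([369, 305, 22, 28, 223], [380.0, 318.0]), ([0, 350, 25, 22, 316], [9.0, 364.0])]
200 [362. 334.] [294. 149.]
210 [378. 327.] [277. 157.]
220 [392. 319.] [261. 168.]
230 [405. 308.] [249. 181.]
```

{"op": "servo_tool", "data": {"series": [1, -4, 13, 0, 0, 1, 2, 25, 0, 0, 1, 12, 33, 0, 0, 1, 24, 38, 0, 0, 1, 37, 39, 0, 0, 1, 49, 35, 0, 0, 1, 59, 27, 0, 0, 1, 66, 16, 0, 0, 1, 69, 3, 0, 0, 1, 67, -9, 0, 0, 1, 61, -21, 0, 0, 1, 51, -29, 0, 0]}}

```text
time_s: 31.75
position: [0.6399, -0.1796, 0.085]
eef_rot: [1.0, -0.021, 0.003, 0.0]
ft_force: [3.8, -4.3, -0.9]
opening: -0.002
grip_force: 2.1
```

```bash
python3 -c "
from h import *
circ(425,510,7)"
```

```text
now ang 50.584975303696766 r 32.847900668539026 F [ 3.8 -4.3 -0.9] z 0.08496909507142661
425 [-5. -8.]
439 [-14. -11.]
453 [-23. -12.]
468 [-32. -10.]
482 [-40.  -6.]
496 [-47.  -0.]
510 [-53.   7.]
```

{"op": "servo_tool", "data": {"series": [1, -5, -8, 0, 0, 1, -14, -11, 0, 0, 1, -23, -12, 0, 0, 1, -32, -10, 0, 0, 1, -40, -6, 0, 0, 1, -44, -3, 0, 0, 1, -44, -3, 0, 0]}}

```text
time_s: 32.45
position: [0.5919, -0.176, 0.0838]
eef_rot: [1.0, -0.022, -0.001, -0.0]
ft_force: [0.7, 0.8, 0.6]
opening: -0.004
grip_force: 0.8
```

```bash
python3 -c "
from h import *
circ(492,530,8,36)
im,cm=snap('wrist','w20'); print(reds(im))
for b in(510,520,530,540): 
    a=np.radians(b-2.5); print(b,w2px(cm,[.618+.033*np.cos(a),-.204+.033*np.sin(a),.1035]).round(0))
"
```

```text
now ang 135.43740869386485 r 38.313923243636296 F [0.7 0.8 0.6] z 0.083824055039903
492 [3. 0.]
497 [1. 3.]
503 [-1.  5.]
508 [-3.  8.]
514 [-5. 11.]
519 [-6. 14.]
525 [-7. 17.]
530 [-8. 21.]
[([376, 327, 15, 26, 203], [383.0, 339.0]), ([26, 344, 58, 42, 1081], [52.0, 365.0])]
510 [355. 341.]
520 [370. 347.]
530 [386. 351.]
540 [402. 352.]
```

{"op": "servo_tool", "data": {"series": [1, -1, 5, 0, 0, 1, -3, 8, 0, 0, 1, -5, 11, 0, 0, 1, -5, 11, 0, 0, 1, -5, 11, 0, 0]}}

```text
time_s: 33.0
position: [0.5893, -0.1846, 0.0837]
eef_rot: [1.0, -0.021, 0.001, -0.001]
ft_force: [4.3, 5.9, -0.9]
opening: -0.0
grip_force: 3.0
```

```bash
python3 -c "
from h import *
circ(514,530,4,36)
im,cm=snap('wrist','w21'); print(reds(im))
for b in(520,530,540,550): 
    a=np.radians(b-2.5); print(b,w2px(cm,[.618+.033*np.cos(a),-.204+.033*np.sin(a),.1035]).round(0))
"
```

```text
now ang 148.42997987101782 r 34.62156175788868 F [ 4.3  5.9 -0.9] z 0.08368124250416777
514 [-3.  2.]
519 [-4.  5.]
525 [-5.  9.]
530 [-6. 12.]
[([374, 324, 9, 28, 207], [379.0, 337.0]), ([0, 338, 62, 43, 1133], [28.0, 359.0])]
520 [344. 341.]
530 [360. 345.]
540 [377. 347.]
550 [394. 345.]
```

{"op": "servo_tool", "data": {"series": [1, -2, 2, 0, 0, 1, -2, 4, 0, 0, 1, -3, 6, 0, 0, 1, -3, 6, 0, 0]}}

```text
time_s: 33.45
position: [0.5885, -0.1849, 0.084]
eef_rot: [1.0, -0.019, 0.003, -0.005]
ft_force: [7.4, 14.7, -3.1]
opening: -0.002
grip_force: 7.3
```

```bash
python3 -c "
from h import *
circ(514,530,4,36)
im,cm=snap('wrist','w22'); print(reds(im))
for b in(530,540,550): 
    a=np.radians(b-2.5); print(b,w2px(cm,[.618+.033*np.cos(a),-.204+.033*np.sin(a),.1035]).round(0))
"
```

```text
now ang 149.50991202628555 r 35.13592535173547 F [ 7.4 14.7 -3.1] z 0.08396922549396402
514 [-2.  2.]
519 [-3.  5.]
525 [-4.  8.]
530 [-5. 12.]
[([373, 321, 9, 31, 216], [378.0, 335.0]), ([0, 334, 62, 43, 1138], [28.0, 355.0])]
530 [359. 343.]
540 [376. 344.]
550 [393. 343.]
```

The force rises with no motion, so the valve is at its stop. I back away and check everything.

{"op": "servo_tool", "data": {"series": [1, 2, -8, 0, 0, 1, 2, -10, 0, 0, 1, 2, -10, -40, 0, 1, 2, -10, -90, 0, 1, 2, -10, -130, 0, 1, -10, 10, -160, 0, 1, -50, 30, -160, 0, 1, -80, 40, -160, 0, 1, -80, 40, -160, 0, 1, -80, 40, -160, 0]}}

```text
time_s: 34.5
position: [0.502, -0.2309, 0.2442]
eef_rot: [1.0, -0.024, -0.0, 0.001]
ft_force: [0.3, -0.7, 0.2]
opening: -0.004
grip_force: 0.0
```

```bash
python3 -c "
from h import *
im,cm=snap('wrist','w23'); print(reds(im),r.observe()['position'])
for b in(530,540): 
    a=np.radians(b-2.5); print(b,w2px(cm,[.618+.033*np.cos(a),-.204+.033*np.sin(a),.1035]).round(0))
P=latch(1.66,33); print([w2px(cm,t2w(p[0],0,p[1])).round(0) for p in P[1:]])
print('lid tab',w2px(cm,t2w(-74,-64,70)))
i2,cc=snap('scene','scene23'); print([x for x in reds(i2) if x[1][0]>200]); print([w2px(cc,t2w(p[0],0,p[1])).round(0) for p in P[2:]])
s0=cv2.imread('pics/scene0.png').astype(int); d=np.abs(s0-i2[:,:,::-1].astype(int)).sum(2)>60
for n,(u,v) in dict(p1=(224,340),p2=(265,388),tin=(348,195)).items(): print(n,d[v-10:v+10,u-10:u+10].mean())
b=(i2[:,:,0].astype(int)-i2[:,:,2]>35)&(i2[:,:,1].astype(int)-i2[:,:,2]>15); print('brass bench left',b[330:430,140:300].sum())
"
```

```text
[([274, 89, 3, 17, 51], [275.0, 97.0]), ([79, 107, 29, 37, 490], [93.0, 125.0]), ([133, 246, 32, 22, 457], [149.0, 258.0])] [ 0.50309156 -0.22991975  0.24410015]
530 [266. 102.]
540 [275. 102.]
[array([106., 149.]), array([ 94., 126.]), array([ 87., 112.]), array([150., 258.])]
lid tab [199.20138828 186.92237307]
[([291, 260, 8, 10, 29], [295.0, 265.0]), ([334, 309, 15, 14, 120], [341.0, 315.0])]
[array([294., 264.]), array([290., 260.]), array([341., 315.])]
p1 0.0
p2 0.0
tin 0.0
brass bench left 371
```

```bash
python3 -c "
from h import *
for n in('scene0','scene23'):
  a=cv2.imread('pics/'+n+'.png').astype(int)[:,:,::-1]; b=(a[:,:,0]-a[:,:,2]>35)&(a[:,:,1]-a[:,:,2]>15); b=b[330:430,140:300].astype(np.uint8)
  k,l,s,c=cv2.connectedComponentsWithStats(b); print(n,[(s[i][4],(c[i]+[140,330]).round(0)) for i in range(1,k) if s[i][4]>20])
"
```

```text
scene0 [(np.int32(104), array([142., 340.])), (np.int32(82), array([274., 353.])), (np.int32(89), array([239., 367.])), (np.int32(266), array([272., 427.]))]
scene23 [(np.int32(103), array([142., 340.])), (np.int32(268), array([272., 427.]))]
```

The only brass-coloured pixels left there are the bench edge, so no fittings remain on the bench. The purple look-alikes and the tin haven't moved. Handing in.

```bash
python3 -c "
from station import r
print(r.sign_off())"
```

```text
the job is handed in; nothing more can be done
None
```

The job is handed in with both brass fittings in the chamber, the lid shut and latched, the lever down past centre and the valve at its open stop; the final checks were numeric, from camera images and forces, since my picture views were used up.

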